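Restock the analyser's sloping reagent bay

ROBOT

A 6-joint arm with a two-finger parallel gripper is mounted at the origin on the work surface. World frame = base frame: x ahead of the robot, y to its left, z up, the work surface at z = 0. Lengths are in m, angles in rad, forces in N, time in s.
With the tool pointing down it reaches from about 0.375 to 0.9 m from the base axis. Payload 3.1 kg.
Tool frame: the origin (TCP) lies at the very end of the fingers, on their centre line; the grasp point (between the pads) lies 19 mm behind it; z points along the fingers, y is the line along which they close (so a half turn about z gives the same grasp; the last joint's range is limited). The gripper opens to 85 mm and grips with 20 to 120 N. Pads are 22 mm wide; open, the fingers measure 114 mm over their backs; the gripper's body (76 mm by 85 mm) begins 54 mm behind the grasp point. The pads swing forward as they close: fully open they stand 13 mm farther back than shut.
Start: joints at [1.157, 0.527, 1.433, -0, 1.181, -0.178], TCP at [0.146, 0.608, 0.207] pointing down, gripper open.
Joint ranges: [-3.08, 3.08], [-0.75, 2.2], [0.22, 2.44], [-1.43, 4.57], [0, 2.65], [-2.85, 2.85]. Speed limits (rad/s): [2.79, 2.79, 3.14, 3.14, 3.14, 3.14].

INTERFACE

Orientations are given as a unit quaternion [x, y, z, w].
In Python, from station import manip gives the robot as it stands.
- The arm moves only by the shell command python3 -m handwheel 'ROWS' [FORCE]. ROWS is JSON, a list of rows, each a list of 7 numbers: the shift along the world's x, y, z in mm, then the turn, a rotation vector about the world's x, y, z in degrees, then the opening, from 0 (shut) to 1 (fully open). A call has exactly 10 rows; each row shifts and turns the commanded pose from where the row before left it; what a row does not reach is not made up. A row lasts 1/8 s, in which the tool goes at most 62.5 mm and 10.7 degrees, less where a joint would pass 70% of its speed; a pose out of reach is approached as far as the arm can. A call is refused whole if a number of a shift passes 62.5 or a number of a turn 10.7, either way. A call with a gripper value outside its range is refused whole. The fingers move at their own pace and stop on an object; FORCE is the grip in N (left out, the last holds). Time passes only in rows, so rows that do not move let the fingers close, or fill a call up. It gives the time, the measured TCP pose, the force, the opening and the grip force at its end, in the units of the state.
- manip.sense(): the state, without advancing time (a new reading comes with each control period).
- manip.snapshot(name): name is "scene" or "side" or "wrist"; returns the picture (480x640x3 uint8, red, green, blue); there is no depth.
- manip.get_calibration(name): a dict with "K" (3x3 intrinsics, pixels), "rvec" (rotation vector, rad) and "tvec" (3), from world to camera coordinates, as OpenCV has them. Camera axes: x right, y down, z forward; pixel columns grow to the right and rows downward; lengths in m; the calibration is good to about 2 mm. A picture is of the moment at which its call begins: read the wrist's pose just before it. get_calibration takes no time and is no camera call; for the wrist camera it gives the pose at the moment of the call.
- manip.sign_off(): hands the job in; it is judged then, once.
The state is a dict: "t": time; "q": joint angles; "qd": joint speeds; "tau": joint torques, N m; "tcp_pos": TCP position; "tool_rot": TCP orientation; "force": force on the tool from outside, world axes, zero at the start; "ft_torque": the same for the moment, N m; "finger_gap": opening from 0.0 (shut) to 1.0 (fully open); "gripper_force": force on a finger pad.
Only numpy, scipy, OpenCV 4.12 (cv2) and the standard library are available. Lean on these libraries where they do the work, as an engineer would, in place of code of your own. Each camera call takes 0.05 s, during which the arm holds its last target. There are 200 camera calls.

TASK

Restock the chemistry analyser: lift the teal cover off the reagent bay and lay it on the bench, clear out all the brown spent cassettes into the yellow empties tray, and stand every fresh blue-capped cassette from the white tray on a sloping block of its own (any block), centred and straight along the block, its underside flat on the slope and its low end down against the stop. Then put the cover back so that it drops into the rim and sits level, and leave the bottle, tube rack and jar where they are.

Things in the scene. Friction and masses are not known exactly. Their poses are not given: they have to be found in the camera images.
- bay: fixed ivory analyser with an open reagent bay in front; origin on the bench under the bay's centre, x from the bay's front to its rear, y along the bay, z up. The bay is a well, 130 (x) by 240 mm (y) inside, its 8 mm walls with a level rim 122 mm above the bench; three blocks lie 66 mm apart on its sloping deck. Behind it (x over 73 mm) is the analyser's body, 140 mm high, 370 mm wide
- bay_rim (a point): centre of the bay's mouth at the height of the rim; axes as the bay's. When the cover is seated, cover_mid lies 14.5 mm above it. A cassette on a block stays below the rim; fingers opened to at most about 45 mm have room around its fin on any block
- block1: left (+y) support in the bay: metal block, 106 mm long (x), 32 mm wide (y, narrower than a cassette), 5 mm above the black deck, no side walls, its top sloping 12 degrees down to the bay's front, a 10 mm high stop at the low end. Origin on the sloping top, under the middle of a cassette whose end is 0.5 mm from the stop; x up the slope, y across, z square to the slope
- block2: middle support in the bay: metal block, 106 mm long (x), 32 mm wide (y, narrower than a cassette), 5 mm above the black deck, no side walls, its top sloping 12 degrees down to the bay's front, a 10 mm high stop at the low end. Origin on the sloping top, under the middle of a cassette whose end is 0.5 mm from the stop; x up the slope, y across, z square to the slope
- block3: right (-y) support in the bay: metal block, 106 mm long (x), 32 mm wide (y, narrower than a cassette), 5 mm above the black deck, no side walls, its top sloping 12 degrees down to the bay's front, a 10 mm high stop at the low end. Origin on the sloping top, under the middle of a cassette whose end is 0.5 mm from the stop; x up the slope, y across, z square to the slope
- fresh1_mid (a point): full cassette, white with two round blue caps, about 190 g: 90 x 40 x 46 mm box with a finger-grip fin on the middle of its top, 28 mm long (x), 12 mm thick (y), 30 mm high; 76 mm high over all; caps 24 mm wide, 12 mm high, 31 mm either side of the fin. Starts flat in the white tray. Point at its centre, 38 mm above its underside; x along its length, z up; both ends alike. May be absent
- fresh2_mid (a point): full cassette, white with two round blue caps, about 190 g: 90 x 40 x 46 mm box with a finger-grip fin on the middle of its top, 28 mm long (x), 12 mm thick (y), 30 mm high; 76 mm high over all; caps 24 mm wide, 12 mm high, 31 mm either side of the fin. Starts flat in the white tray. Point at its centre, 38 mm above its underside; x along its length, z up; both ends alike. May be absent
- fresh3_mid (a point): full cassette, white with two round blue caps, about 190 g: 90 x 40 x 46 mm box with a finger-grip fin on the middle of its top, 28 mm long (x), 12 mm thick (y), 30 mm high; 76 mm high over all; caps 24 mm wide, 12 mm high, 31 mm either side of the fin. Starts flat in the white tray. Point at its centre, 38 mm above its underside; x along its length, z up; both ends alike. May be absent
- spent1_mid (a point): spent cassette, brown, with two open necks (20 mm wide, 8 mm high) and no caps, about 60 g: 90 x 40 x 46 mm box with a finger-grip fin on the middle of its top, 28 mm long (x), 12 mm thick (y), 30 mm high; 76 mm high over all. Starts on a block of the bay. Point at its centre, 38 mm above its underside; x along its length, z up. May be absent
- spent2_mid (a point): spent cassette, brown, with two open necks (20 mm wide, 8 mm high) and no caps, about 60 g: 90 x 40 x 46 mm box with a finger-grip fin on the middle of its top, 28 mm long (x), 12 mm thick (y), 30 mm high; 76 mm high over all. Starts on a block of the bay. Point at its centre, 38 mm above its underside; x along its length, z up. May be absent
- spent3_mid (a point): spent cassette, brown, with two open necks (20 mm wide, 8 mm high) and no caps, about 60 g: 90 x 40 x 46 mm box with a finger-grip fin on the middle of its top, 28 mm long (x), 12 mm thick (y), 30 mm high; 76 mm high over all. Starts on a block of the bay. Point at its centre, 38 mm above its underside; x along its length, z up. May be absent
- cover_mid (a point): loose teal cover, 150 (x) by 260 mm (y), 300 g: 4 mm plate, under it a step (123 x 233 mm, 7 mm deep) that drops inside the rim with 3.5 mm play a side, on it a black grip 90 mm long (y), 14 mm thick (x), 32 mm high. Point at its centre, 21.5 mm above the step's underside, 10.5 mm above the plate's top; z up; may be turned half round. Starts on the rim
- delivery: white open delivery tray, fixed, 225 x 125 mm (x by y), walls 28 mm high; origin under its centre, x along it
- empties: yellow open tray for empties, fixed, 240 x 140 mm (x by y) outside, 5 mm walls 45 mm high and a 5 mm floor; origin under its centre, x along it. Room for three cassettes side by side
- wash_bottle: bystander: clear wash bottle with a blue cap, 84 mm across, 154 mm high; origin under its centre
- tube_rack: bystander: white rack with four red-capped blood tubes, 70 x 160 mm, 88 mm high; origin under its centre
- control_jar: bystander: small jar with a red cap, 44 mm across, 65 mm high; origin under its centre

How it is judged:
By the outcome, as a careful person would: the job done as asked, in the order asked, and still so for the second after the job is handed in, with the robot touching nothing.
Of fresh1, fresh2, fresh3 only 2 to 3 are there at a start; the rules pass over those that are not, and their reading is None.
Of spent1, spent2, spent3 only 2 to 3 are there at a start; the rules pass over those that are not, and their reading is None.
At some moment in a run one of cover may be knocked a few centimetres aside while the robot is not near it.
It also fails if it takes over 210 s, if anything falls off the work surface, if the arm or the gripper's body presses on something with over 40 N, if the wrist force passes 120 N, or if a joint passes its speed limit or range.

## Working session

There is one attempt and no reset: what is moved stays moved. The work goes in short steps, Python scripts to look and compute and a shell command to move; the robot and the scene stay as the last step left them, time stands still between calls to the robot, and variables do not carry over. Pictures are saved under pics/ and viewed, at most 14 in all, crops included, and the job is handed in when it is done.

```bash
mkdir -p pics; ls
cat > h.py <<'E'
import numpy as np, cv2
from station import manip
def snap(n,f):
    c=manip.get_calibration(n); im=manip.snapshot(n)
    cv2.imwrite('pics/'+f+'.png',cv2.cvtColor(im,cv2.COLOR_RGB2BGR))
    np.savez('pics/'+f+'.npz',K=np.array(c['K']),r=np.array(c['rvec'],float),t=np.array(c['tvec'],float)); return im
def ray(f,uv,z):
    d=np.load('pics/'+f+'.npz'); R=cv2.Rodrigues(d['r'])[0]; o=-R.T@d['t'].ravel()
    uv=np.atleast_2d(np.array(uv,float)); v=(R.T@np.linalg.inv(d['K'])@np.c_[uv,np.ones(len(uv))].T).T
    return o+v*((z-o[2])/v[:,2])[:,None]
def proj(f,P):
    d=np.load('pics/'+f+'.npz'); return cv2.projectPoints(np.atleast_2d(np.array(P,float)),d['r'],d['t'],d['K'],None)[0][:,0]
E
python3 - <<'E'
from h import *
print(manip.sense())
for n in ['scene','side']: snap(n,n+'0'); d=np.load(f'pics/{n}0.npz'); R=cv2.Rodrigues(d['r'])[0]; print(n,-R.T@d['t'].ravel(),R[2])
E
```

```text
pics
{'t': 0.0, 'q': array([ 1.15651886e+00,  5.28483703e-01,  1.43394255e+00,  1.38567827e-05,
        1.18136712e+00, -1.78494546e-01]), 'qd': array([-4.30253854e-04,  5.36586925e-05,  4.58352563e-04, -8.08438319e-04,
        1.65466801e-03, -1.78841862e-05]), 'tau': array([-1.48097779e-04, -4.42362785e+01, -1.78018659e+01, -3.31257997e-04,
        8.45768955e-03, -1.19122905e-05]), 'tcp_pos': array([0.14564682, 0.60698864, 0.20561009]), 'tool_rot': array([ 1.17621112e-01,  9.93057935e-01, -1.05051137e-03, -3.27504861e-04]), 'force': array([ 0.49394754,  0.64700701, -0.32582501]), 'ft_torque': array([ 0.06801635, -0.00203745, -0.01628472]), 'gripper_force': 0.0, 'finger_gap': 0.9973115856342696}
scene [0.9540149  0.22956883 0.95276747] [-0.42063323 -0.27968552 -0.86304328]
side [0.27234544 0.71339183 1.0485906 ] [ 0.21393146 -0.62602829 -0.74988126]
```

View pics/scene0.png

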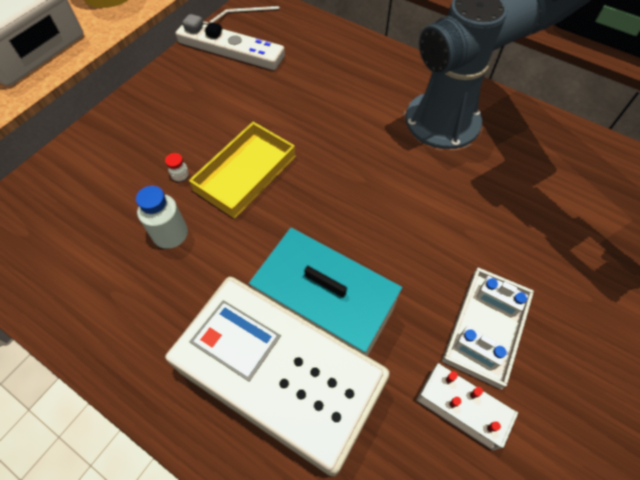

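View pics/side0.png

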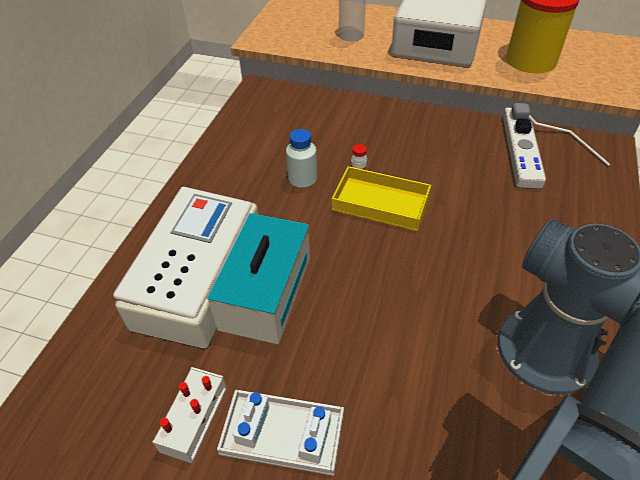

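The scene view shows the cover seated (grip at about (325,281)), the yellow tray at (243,168), and two fresh cassettes in the white tray (caps near (492,284), (520,297), (470,335) and (500,352)). The side view agrees. Next I'll measure with masks.

```bash
cat >> h.py <<'E'
def load(f): return cv2.cvtColor(cv2.imread('pics/'+f+'.png'),cv2.COLOR_BGR2HSV)
def blobs(f,lo,hi,amin=30,roi=None):
    m=cv2.inRange(load(f),np.array(lo),np.array(hi))
    if roi: z=np.zeros_like(m); a,b,c,d=roi; z[b:d,a:c]=m[b:d,a:c]; m=z
    cs=cv2.findContours(m,cv2.RETR_EXTERNAL,cv2.CHAIN_APPROX_NONE)[0]
    return sorted([c for c in cs if cv2.contourArea(c)>=amin],key=lambda c:-cv2.contourArea(c))
def cen(c): m=cv2.moments(c); return m['m10']/m['m00'],m['m01']/m['m00']
def wrect(f,c,z):
    P=ray(f,c.reshape(-1,2),z)[:,:2]; r=cv2.minAreaRect((P*1000).astype(np.float32)); return np.round(r[0],1),np.round(r[1],1),round(r[2],1)
E
python3 - <<'E'
from h import *
for n in ['scene0','side0']:
    c=blobs(n,(80,100,60),(98,255,255),500)
    print(n,'cover',wrect(n,c[0],.126),len(c))
    x,y,w,h=cv2.boundingRect(c[0])
    g=blobs(n,(0,0,0),(180,255,60),50,(x+w//4,y+h//8,x+3*w//4,y+7*h//8))
    for k in g[:2]: print(' grip',cen(k),wrect(n,k,.15))
    c=blobs(n,(20,120,60),(35,255,255),500)
    for k in c[:2]:
        if cv2.contourArea(k)>2000: print(' yellow',cen(k),wrect(n,k,.045))
    for k in blobs(n,(100,120,60),(125,255,255),25): print(' blue',np.round(cen(k)),cv2.contourArea(k),np.round(ray(n,[cen(k)],.058)[0]*1000,1))
    for k in blobs(n,(0,0,170),(180,60,255),800): print(' white',np.round(cen(k)),cv2.contourArea(k),wrect(n,k,.028))
E
```

```text
scene0 cover (array([645.5,  33.5]), array([150.3, 259.8]), 2.4) 1
 grip (324.8344594594595, 281.8614864864865) (array([649.3,  34.8]), array([22.2, 90.5]), 2.4)
 yellow (242.5969051002684, 168.40123164377073) (array([ 459.1, -331. ]), array([165.6, 259.3]), 87.5)
 blue [151. 199.] 575.0 [ 665.3 -443.2   58. ]
 blue [245. 325.] 356.5 [782.1 -66.9  58. ]
 blue [500. 351.] 89.5 [547.3 379.1  58. ]
 blue [520. 298.] 80.0 [417.6 370.6  58. ]
 blue [470. 335.] 79.5 [549.1 317.1  58. ]
 blue [492. 283.] 73.0 [420.3 308.   58. ]
 white [281. 371.] 21625.5 (array([805.2,  24.4]), array([214.2, 400.7]), 2.4)
 white [ 59. 430.] 13092.0 (array([1152. , -231.1]), array([460.1, 174.7]), 89.9)
 white [490. 326.] 6157.5 (array([487.5, 344.5]), array([226.5, 125.6]), 7.3)
 white [470. 406.] 3217.0 (array([660.9, 374.2]), array([168.3,  74.2]), 90.0)
 white [240.  44.] 1192.0 (array([  89.7, -688.5]), array([ 77.3, 342.2]), 11.5)
side0 cover (array([645.7,  33.1]), array([148.9, 261. ]), 2.3) 1
 grip (259.3613493424814, 254.48599199542593) (array([643.7,  38. ]), array([ 21.3, 107.7]), 2.5)
 yellow (
[... 246 characters left out ...]
 blue [213. 220.] 193.0 [ 839.4 -103.6   58. ]
 blue [310. 444.] 120.0 [420.8 368.9  58. ]
 blue [244. 428.] 114.0 [550.2 378.1  58. ]
 blue [255. 398.] 97.0 [551.7 315.1  58. ]
 blue [319. 412.] 94.0 [423.7 305.1  58. ]
 white [103. 211.] 24688.0 (array([1170.7, -208.8]), array([ 245.6, 1355.4]), 0.0)
 white [184. 252.] 9752.5 (array([879.7, -29.2]), array([231.2, 389.4]), 0.6)
 white [283. 430.] 6849.5 (array([488.6, 344.3]), array([225.2, 124.2]), 7.4)
 white [189. 410.] 2525.0 (array([680.4, 360.3]), array([ 72.6, 166.9]), 0.1)
 white [443.  12.] 1940.0 (array([  473.7, -1471.6]), array([334.7, 253. ]), 0.8)
 white [526. 154.] 1179.0 (array([  97.7, -690.7]), array([ 72. , 340.2]), 11.4)
```

```bash
python3 -m handwheel '[[25,-28.7,0,0,0,-3.7,1],[25,-28.7,0,0,0,-3.7,1],[25,-28.7,0,0,0,-3.7,1],[25,-28.7,0,0,0,-3.7,1],[25,-28.7,0,0,0,-3.7,1],[25,-28.7,0,0,0,-3.7,1],[25,-28.7,0,0,0,-3.7,1],[25,-28.7,0,0,0,-3.7,1],[25,-28.7,0,0,0,-3.7,1],[25,-28.7,0,0,0,-3.7,1]]' 60
python3 -m handwheel '[[25,-28.7,0,0,0,-3.7,1],[25,-28.7,0,0,0,-3.7,1],[25,-28.7,0,0,0,-3.7,1],[25,-28.7,0,0,0,-3.7,1],[25,-28.7,0,0,0,-3.7,1],[25,-28.7,0,0,0,-3.7,1],[25,-28.7,0,0,0,-3.7,1],[25,-28.7,0,0,0,-3.7,1],[25,-28.7,0,0,0,-3.7,1],[25,-28.7,0,0,0,-3.7,1]]'
```

```text
t: 1.35
tcp_pos: [0.3964, 0.3196, 0.2063]
tool_rot: [0.428, 0.904, -0.0, -0.0]
force: [0.7, 0.8, 0.9]
finger_gap: 1.004
gripper_force: 0.0
t: 2.6
tcp_pos: [0.6463, 0.0327, 0.206]
tool_rot: [0.692, 0.722, -0.0, -0.001]
force: [-0.4, 0.2, -0.3]
finger_gap: 0.998
gripper_force: 0.0
```

```bash
python3 -m handwheel '[[0,0,-25,0,0,0,1],[0,0,-25,0,0,0,1],[0,0,-15,0,0,0,1],[0,0,-8,0,0,0,1],[0,0,0,0,0,0,0.1],[0,0,0,0,0,0,0.1],[0,0,0,0,0,0,0.1],[0,0,0,0,0,0,0.1],[0,0,0,0,0,0,0.1],[0,0,0,0,0,0,0.1]]' 60
python3 -m handwheel '[[0,0,0,0,0,0,0.1],[0,0,5,0,0,0,0.1],[0,0,10,0,0,0,0.1],[0,0,20,0,0,0,0.1],[0,0,20,0,0,0,0.1],[0,0,10,0,0,0,0.1],[0,0,0,0,0,0,0.1],[0,0,0,0,0,0,0.1],[0,0,0,0,0,0,0.1],[0,0,0,0,0,0,0.1]]'
python3 -c "
from h import *
snap('side','side1')"
```

```text
t: 3.85
tcp_pos: [0.646, 0.0337, 0.1337]
tool_rot: [0.692, 0.722, 0.0, 0.0]
force: [-0.7, 0.2, 1.0]
finger_gap: 0.097
gripper_force: 0.5
t: 5.1
tcp_pos: [0.6456, 0.0337, 0.1979]
tool_rot: [0.692, 0.722, -0.0, -0.001]
force: [0.3, 0.5, 0.0]
finger_gap: 0.1
gripper_force: 0.0
```

View pics/side1.png

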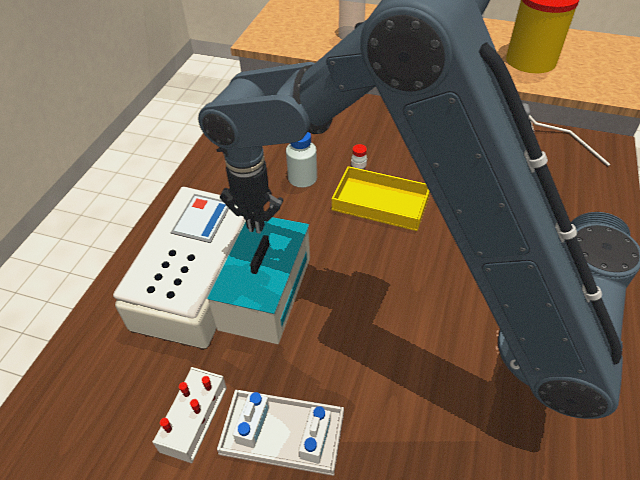

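The cover is still on the rim and the fingers rose empty, because an opening of 0.1 doesn't squeeze the grip. I'll go back down and close fully.

```bash
python3 -m handwheel '[[0,0,0,0,0,0,0.6],[0,0,0,0,0,0,0.6],[0,0,0,0,0,0,0.6],[0,0,-25,0,0,0,0.6],[0,0,-25,0,0,0,0.6],[0,0,-15,0,0,0,0.6],[0,0,0,0,0,0,0],[0,0,0,0,0,0,0],[0,0,0,0,0,0,0],[0,0,0,0,0,0,0]]' 60
python3 -m handwheel '[[0,0,0,0,0,0,0],[0,0,0,0,0,0,0],[0,0,0,0,0,0,0],[0,0,0,0,0,0,0],[0,0,5,0,0,0,0],[0,0,10,0,0,0,0],[0,0,20,0,0,0,0],[0,0,20,0,0,0,0],[0,0,0,0,0,0,0],[0,0,0,0,0,0,0]]'
```

```text
t: 6.4
tcp_pos: [0.6464, 0.0337, 0.1344]
tool_rot: [0.692, 0.722, 0.0, 0.001]
force: [-0.2, 0.3, 1.3]
finger_gap: -0.006
gripper_force: 0.0
t: 7.65
tcp_pos: [0.6456, 0.0337, 0.1884]
tool_rot: [0.692, 0.722, -0.0, -0.0]
force: [0.2, 0.5, -0.8]
finger_gap: -0.002
gripper_force: 0.0
```

Run:
```python
from h import *
snap('side','side2'); a=cv2.imread('pics/side2.png')
p=manip.sense()['tcp_pos']; print(proj('side2',[p,[.6456,.0337,.158],[.6456,.0337,.126]]))
b=cv2.resize(a[140:320,160:360],None,fx=3,fy=3,interpolation=cv2.INTER_CUBIC)
cv2.imwrite('pics/side2c.png',b)
```

```text
[[257.84335634 240.87162955]
 [259.18318608 249.86235213]
 [260.67896217 259.1602307 ]]
```

View pics/side2c.png

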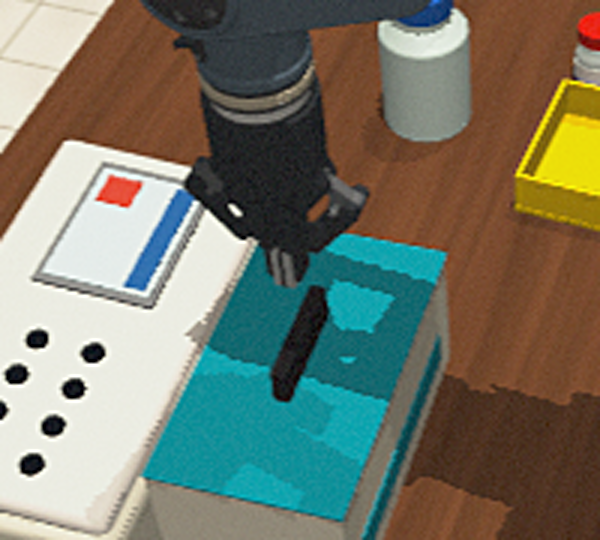

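The fingertip shows at about (256,235) in the full frame, but the reported TCP projects to (258,241). The grip itself is where I predicted it. I'll check the tip in the scene view to find the offset.

Run:
```python
from h import *
snap('scene','scene2'); snap('wrist','wrist2')
p=manip.sense()['tcp_pos']; print(p,proj('scene2',[p]),proj('wrist2',[p,[.6456,.0337,.158]]))
x,y=proj('scene2',[p])[0].astype(int); a=cv2.imread('pics/scene2.png')
b=cv2.resize(a[y-60:y+60,x-70:x+70],None,fx=4,fy=4,interpolation=cv2.INTER_CUBIC); print(x-70,y-60)
w=cv2.imread('pics/wrist2.png')
o=np.zeros((480,800,3),np.uint8); o[:,:560]=b; o[:180,560:]=cv2.resize(w,(240,180)); cv2.imwrite('pics/c2.png',o)
```

```text
[0.64527814 0.03376656 0.18756652] [[325.32906432 271.24679356]] [[318.66520096 299.19822892]
 [319.75702067 273.10723305]]
255 211
```

View pics/c2.png

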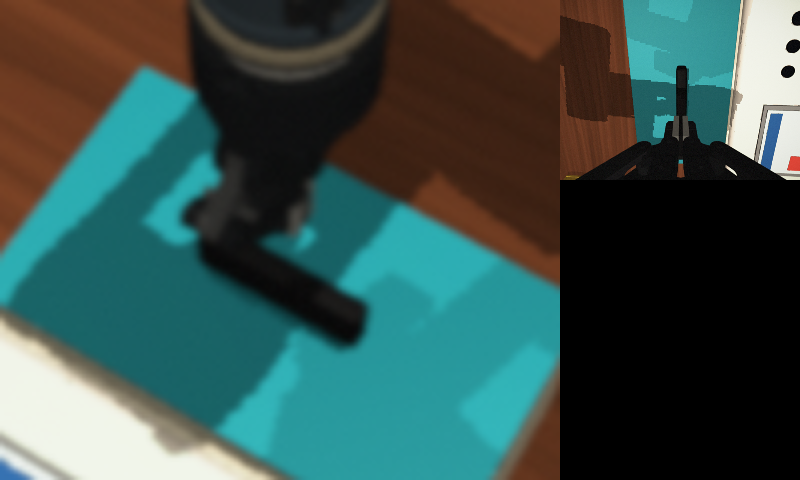

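```bash
cat >> h.py <<'E'
def tri(f1,u1,f2,u2):
    P=[]
    for f in (f1,f2):
        d=np.load('pics/'+f+'.npz'); P.append(d['K']@np.c_[cv2.Rodrigues(d['r'])[0],d['t'].ravel()])
    X=cv2.triangulatePoints(P[0],P[1],np.array(u1,float).reshape(2,1),np.array(u2,float).reshape(2,1)); X=(X[:3]/X[3]).ravel()
    return X*1000, proj(f1,X)-u1, proj(f2,X)-u2
E
python3 -c "
from h import *
print(tri('scene2',(308,270),'side2',(255.7,235)))"
python3 - <<'E'
import cv2
w=cv2.imread('pics/wrist2.png'); cv2.imwrite('pics/w2.png',w)
E
```

```text
(array([659.87903139,   7.07364471, 177.37197676]), array([[0.9286544 , 2.28763391]]), array([[ 1.05144539, -1.12081808]]))
```

View pics/w2.png

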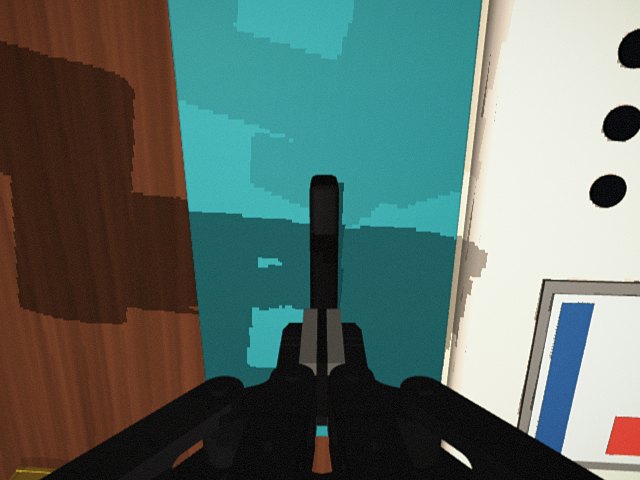

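The wrist view shows the grip's far end at (324,177) and the fingertips at (322,308), at the near end of the grip. I'll check how well the wrist calibration agrees with the world views.

Run:
```python
from h import *
print('grip far end wrist',ray('wrist2',[(324,180)],.158)*1000,' expected y~78')
for n in ['scene2','wrist2','side2']:
    c=blobs(n,(80,100,40),(98,255,255),500)[0]; print(n,wrect(n,c,.126))
print('body edge',ray('wrist2',[(172,50),(200,330)],.126)*1000)
d=np.load('pics/wrist2.npz');R=cv2.Rodrigues(d['r'])[0];print('cam',-R.T@d['t'].ravel(),R[2])
f=[];
for n in ['scene','side']:
    k=manip.get_calibration(n); print(n,np.array(k['K']).ravel()[[0,4,2,5]],np.array(k['rvec']).ravel(),np.array(k['tvec']).ravel())
s=manip.sense(); print(s['q'],s['tau'])
```

```text
grip far end wrist [[645.54948476  80.30436399 158.        ]]  expected y~78
scene2 (array([645.3,  33.5]), array([150.5, 259.9]), 2.3)
wrist2 (array([646.7,  51.2]), array([149.3, 218.3]), 2.5)
side2 (array([646.2,  33.1]), array([149.8, 261. ]), 2.4)
body edge [[568.50814    135.23913849 126.        ]
 [575.07692221 -20.06628212 126.        ]]
cam [0.64308178 0.11557422 0.35547605] [ 0.01314005 -0.31935634 -0.9475436 ]
scene [461.13652994 461.13652994 321.15545969 232.44415869] [ 1.32491578  2.48238633 -0.67179927] [ 0.33815242 -0.31288251  1.287777  ]
side [536.5391794  536.5391794  319.95045972 240.58991807] [ 0.4223447  -2.79442719  1.05135322] [0.49561491 0.23913406 1.17465866]
[-1.20377183e-01  5.77572275e-01  1.39394121e+00  3.88437105e-05
  1.17210645e+00 -1.63811422e-01] [ 1.55154616e-02 -4.65924597e+01 -1.77694935e+01 -4.81792858e-05
  4.65826102e-03  1.71492798e-05]
```

```bash
python3 -m handwheel '[[0,0,0,0,0,0,0.6],[0,0,0,0,0,0,0.6],[0,0,0,0,0,0,0.6],[0,0,0,0,0,0,0.6],[0,0,-20,0,0,0,0.6],[0,0,-20,0,0,0,0.6],[0,0,-13,0,0,0,0.6],[0,0,0,0,0,0,0.6],[0,0,0,0,0,0,0.6],[0,0,0,0,0,0,0.6]]' 60
python3 - <<'E'
from h import *
snap('side','side3'); snap('wrist','wrist3'); a=cv2.imread('pics/side3.png')
p=manip.sense()['tcp_pos']; print(p,proj('side3',[p]),proj('wrist3',[p]))
b=cv2.resize(a[160:300,190:340],None,fx=3,fy=3,interpolation=cv2.INTER_CUBIC)
w=cv2.imread('pics/wrist3.png')[160:460,145:495]
o=np.zeros((420,800,3),np.uint8); o[:,:450]=b; o[:300,450:]=w; cv2.imwrite('pics/c3.png',o)
E
```

```text
t: 9.05
tcp_pos: [0.6467, 0.0336, 0.1366]
tool_rot: [0.692, 0.722, 0.001, 0.001]
force: [0.2, 0.5, 0.0]
finger_gap: 0.603
gripper_force: 0.0
[0.64643555 0.03363226 0.13637879] [[259.86166679 256.07993061]] [[318.2640269  299.16633029]]
```

View pics/c3.png

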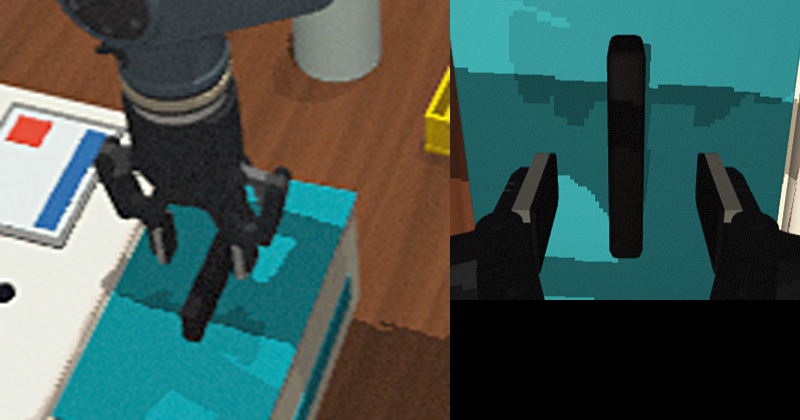

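The fingers straddle the grip, but in the wrist view (tip rows ~313, inner edges ~252 and 392) they sit higher than the reported TCP suggests. I'll work out the offset from these pixels.

Run:
```python
from h import *
p=np.array([.64643555,.03363226,.13637879]); y=np.array([np.cos(np.radians(2.4)),np.sin(np.radians(2.4)),0])
for s in (0,10,20,30,40):
    print(s,np.round(proj('wrist3',[p+[0,0,s/1e3]-y*.0255,p+[0,0,s/1e3]+y*.0255]),1).tolist())
print(np.load('pics/wrist3.npz')['K'][0,0])
# grip width check
print(np.round(proj('wrist3',[[.6395,.07,.158],[.6535,.07,.158]]),1))
```

```text
0 [[259.3, 299.1], [377.2, 299.3]]
10 [[256.0, 309.9], [380.3, 310.0]]
20 [[252.3, 321.9], [383.7, 322.0]]
30 [[248.2, 335.3], [387.5, 335.5]]
40 [[243.5, 350.5], [391.8, 350.7]]
428.5643976365035
[[302.9 233. ]
 [342.  234.6]]
```

```bash
python3 -m handwheel '[[0,0,-5,0,0,0,0.6],[0,0,-5,0,0,0,0.6],[0,0,0,0,0,0,0.6],[0,0,0,0,0,0,0],[0,0,0,0,0,0,0],[0,0,0,0,0,0,0],[0,0,0,0,0,0,0],[0,0,0,0,0,0,0],[0,0,0,0,0,0,0],[0,0,0,0,0,0,0]]' 60
```

```text
t: 10.4
tcp_pos: [0.6462, 0.0337, 0.1259]
tool_rot: [0.692, 0.722, 0.0, 0.0]
force: [-0.5, 0.4, 3.9]
finger_gap: 0.138
gripper_force: 61.1
```

It grips now, but only by the edge, so the fingertips are well above the reported TCP. I'll take a deeper grip.

```bash
python3 -m handwheel '[[0,0,0,0,0,0,0.5],[0,0,0,0,0,0,0.5],[0,0,0,0,0,0,0.5],[0,0,-6,0,0,0,0.5],[0,0,-6,0,0,0,0.5],[0,0,0,0,0,0,0],[0,0,0,0,0,0,0],[0,0,0,0,0,0,0],[0,0,0,0,0,0,0],[0,0,0,0,0,0,0]]' 60
```

```text
t: 11.65
tcp_pos: [0.6458, 0.0337, 0.1134]
tool_rot: [0.692, 0.722, -0.0, -0.0]
force: [0.3, 0.1, -2.1]
finger_gap: 0.153
gripper_force: 61.0
```

```bash
python3 -m handwheel '[[0,0,3,0,0,0,0],[0,0,6,0,0,0,0],[0,0,12,0,0,0,0],[0,0,15,0,0,0,0],[0,0,14,0,0,0,0],[-15,0,0,0,0,0,0],[-30,0,0,0,0,0,0],[-35,0,0,0,0,0,0],[-35,0,0,0,0,0,0],[-35,0,0,0,0,0,0]]' 60
python3 -m handwheel '[[-30,0,0,0,0,0,0],[-15,0,0,0,0,0,0],[0,0,-20,0,0,0,0],[0,0,-30,0,0,0,0],[0,0,-30,0,0,0,0],[0,0,-30,0,0,0,0],[0,0,-20,0,0,0,0],[0,0,-15,0,0,0,0],[0,0,-8,0,0,0,0],[0,0,0,0,0,0,0]]'
python3 -c "
from h import *
snap('side','side4')"
```

```text
t: 12.9
tcp_pos: [0.4954, 0.0336, 0.1647]
tool_rot: [0.692, 0.722, 0.001, 0.001]
force: [0.1, 0.1, -2.7]
finger_gap: 0.147
gripper_force: 60.9
t: 14.15
tcp_pos: [0.4519, 0.0335, 0.0105]
tool_rot: [0.692, 0.722, 0.0, 0.0]
force: [-0.5, 0.2, -1.8]
finger_gap: 0.145
gripper_force: 60.7
```

View pics/side4.png

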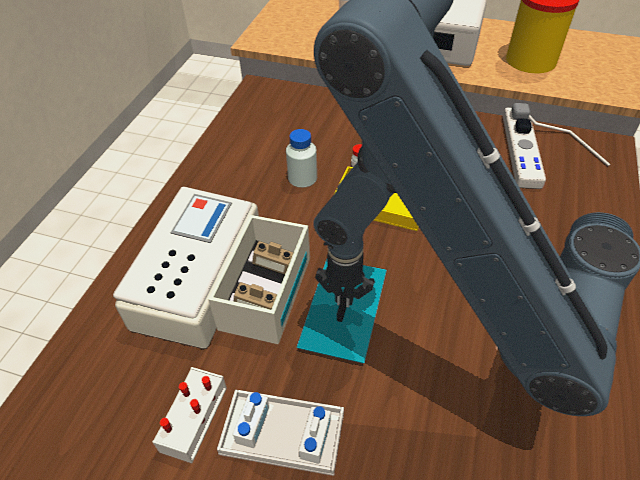

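The cover is held over the bench. Two brown cassettes sit on the outer blocks, near (272,250) and (258,292), and the middle block looks empty. I'll set the cover down and back off.

```bash
python3 -m handwheel '[[0,0,-5,0,0,0,0],[0,0,-4,0,0,0,0],[0,0,-3,0,0,0,0],[0,0,0,0,0,0,0],[0,0,0,0,0,0,0.5],[0,0,0,0,0,0,0.5],[0,0,0,0,0,0,0.5],[0,0,10,0,0,0,0.5],[0,0,30,0,0,0,0.5],[0,0,50,0,0,0,0.5]]' 60
python3 -m handwheel '[[0,0,50,0,0,10,0.5],[0,0,50,0,0,10,0.5],[-5,0,40,0,0,10,0.5],[-5,0,0,0,0,10,0.5],[0,0,0,0,0,10,0.5],[0,0,0,0,0,10,0.5],[0,0,0,0,0,10,0.5],[0,0,0,0,0,10,0.5],[0,0,0,0,0,10,0.5],[0,0,0,0,0,0,0.5]]'
python3 - <<'E'
from h import *
snap('side','side5'); snap('scene','scene5')
a=cv2.imread('pics/side5.png')[200:350,200:400]; b=cv2.imread('pics/scene5.png')[200:350,230:430]
cv2.imwrite('pics/c5.png',np.hstack([cv2.resize(x,None,fx=2,fy=2,interpolation=cv2.INTER_CUBIC) for x in (a,b)]))
E
```

```text
t: 15.45
tcp_pos: [0.4499, 0.0338, 0.0891]
tool_rot: [0.692, 0.722, -0.001, -0.001]
force: [1.7, -0.3, 1.2]
finger_gap: 0.5
gripper_force: 0.0
t: 16.7
tcp_pos: [0.4405, 0.0338, 0.2291]
tool_rot: [-0.021, 1.0, -0.0, 0.0]
force: [-0.1, -0.1, -1.4]
finger_gap: 0.5
gripper_force: 0.0
```

View pics/c5.png

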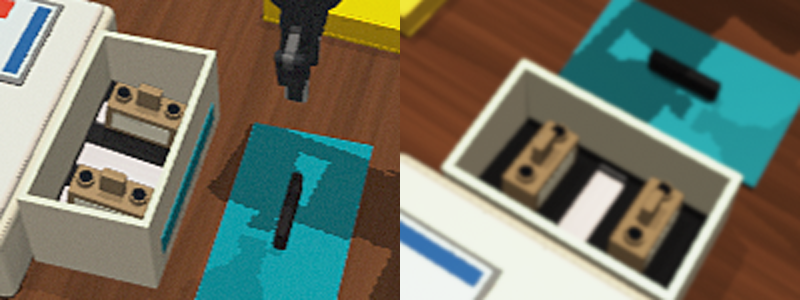

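Both spent cassettes are visible with their fins: (275,246) and (256,289) in the side view, (304,273) and (357,302) in the scene view. Block 2 is empty, and the cover is flat on the bench.

Run:
```python
from h import *
print(tri('side5',(275,246),'scene5',(303.5,272.5)));print(tri('side5',(256.5,289),'scene5',(357.5,301.5)))
# fingertip (vertical tool) in both views: reported
p=np.array([.4405,.0338,.2291]); print(proj('side5',[p,p+[0,0,.025]]),proj('scene5',[p,p+[0,0,.025]]))
```

```text
(array([637.25397315, -25.10453163, 105.90256793]), array([[-0.7008093 ,  0.72068754]]), array([[-0.56499952, -1.45196684]]))
(array([631.3140234 , 100.60029277, 106.1239379 ]), array([[-0.21254492,  0.19463089]]), array([[-0.1617232, -0.4007323]]))
[[350.45550375 249.24693694]
 [350.75069918 241.01011684]] [[383.80908179 182.67334119]
 [385.379449   174.7794511 ]]
```

```bash
python3 -m handwheel '[[15,0,0,0,0,0,0.5],[20,0,0,0,0,0,0.5],[25,0,0,0,0,0,0.5],[30,0,0,0,0,0,0.5],[25,0,0,0,0,0,0.5],[20,0,0,0,0,0,0.5],[15,0,0,0,0,0,0.5],[0,0,0,0,0,0,0.5],[0,0,0,0,0,0,0.5],[0,0,0,0,0,0,0.5]]' 60
python3 - <<'E'
from h import *
snap('wrist','w6')
E
```

```text
t: 18.05
tcp_pos: [0.5902, 0.0338, 0.2287]
tool_rot: [-0.022, 1.0, 0.0, -0.0]
force: [0.3, 0.2, 1.1]
finger_gap: 0.499
gripper_force: 0.0
```

View pics/w6.png

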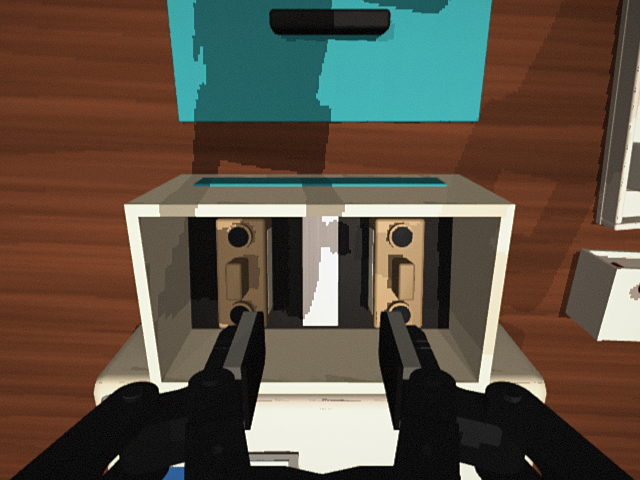

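The wrist view shows the bay rim (outer front corners (125,205) and (514,205)), front necks at (238,237) and (400,237), and the white block 2 over columns 303-339. Casting rays from these.

Run:
```python
from h import *
print('rim',ray('w6',[(125,205),(514,205),(140,217),(500,217)],.122)*1000)
c=blobs('w6',(0,0,0),(180,255,55),100,(215,215,265,255))+blobs('w6',(0,0,0),(180,255,55),100,(378,215,425,255))
for k in c: print('neck',cen(k),cv2.contourArea(k),ray('w6',[cen(k)],.078)[0]*1000)
b,a=np.radians(2.4),np.radians(12)
Rb=np.array([[np.cos(b),-np.sin(b),0],[np.sin(b),np.cos(b),0],[0,0,1]])
Rs=np.array([[np.cos(a),0,-np.sin(a)],[0,1,0],[np.sin(a),0,np.cos(a)]])
for zo in (28,32,36):
  for yb in (66,-66):
    O=np.array([645.6,33.3,0])+Rb@[5,yb,zo]
    print(zo,yb,'neck',np.round(proj('w6',(O+Rb@Rs@[-31,0,54])/1e3),1),'fin c/corners',np.round(proj('w6',[(O+Rb@Rs@q)/1e3 for q in ([-14,-6,76],[-14,6,76],[14,-6,76],[14,6,76])]),0).tolist())
O=np.array([645.6,33.3,0])+Rb@[5,0,32]
print(np.round(proj('w6',[(O+Rb@Rs@np.array(q))/1e3 for q in ([-45.5,-16,0],[-45.5,16,0],[60,-16,0],[60,16,0])]),0).tolist())
g=cv2.imread('pics/w6.png',0); print(g[250:310:4,398:412:2]); print(g[280,300:345])
```

```text
rim [[580.51877076 -96.08851451 122.        ]
 [569.15716225 158.82191095 122.        ]
 [588.25683363 -86.99746877 122.        ]
 [577.64417216 151.09272184 122.        ]]
neck (237.82553437319464, 236.60947429231658) 288.5 [613.42194091 -30.93398965  78.        ]
neck (401.8667929292929, 236.66477272727272) 264.0 [607.76925352  96.88271872  78.        ]
28 66 neck [[402.3 233.6]] fin c/corners [[399.0, 259.0], [415.0, 259.0], [398.0, 296.0], [414.0, 296.0]]
28 -66 neck [[234.5 233.1]] fin c/corners [[221.0, 259.0], [237.0, 259.0], [222.0, 296.0], [238.0, 296.0]]
32 66 neck [[403.2 235.1]] fin c/corners [[400.0, 261.0], [417.0, 261.0], [399.0, 299.0], [415.0, 299.0]]
32 -66 neck [[233.5 234.7]] fin c/corners [[220.0, 261.0], [236.0, 261.0], [221.0, 298.0], [237.0, 298.0]]
36 66 neck [[404.1 236.6]] fin c/corners [[401.0, 263.0], [418.0, 263.0], [400.0, 301.0], [417.0, 301.0]]
36 -66 neck [[232.5 236.2]] fin c/corners [[218.0, 263.0], [235.0, 263.0], [219.0, 300.0], [236.0, 301.0]]
[[301.0, 213.0], [337.0, 213.0], [301.0, 327.0], [336.0, 327.0]]
[[168 170 169 169 167 168 170]
 [130 135 131 167 168 163 166]
 [ 42  38  37  43  98 168 165]
 [ 37  40  43  35  38  35  39]
 [ 46 140 169 173 166 165 167]
 [ 48 139 172 172 163 165 165]
 [ 51 142 167 168 167 168 166]
 [ 60 144 170 165 166 164 163]
 [ 63 144 165 165 167 162 162]
 [ 67 148 164 167 165 158 158]
 [ 71 149 166 163 161 155 158]
 [ 73 151 164 160 158 157 151]
 [ 90 152 158 151 150 147 145]
 [ 62  87  61  71 143 164 162]
 [ 52  32  56 104 135 144 160]]
[ 17  14  56 167 168 158 160 170 162 163 162 164 162 164 162 164 161 168
 178 246 245 245 244 244 244 245 244 246 244 244 244 244 244 245 243 245
 250 255 112  32  46  46  49  49  49]
```

```bash
python3 -m handwheel '[[6.3,13,-8,0.25,-6,0,0.5],[6.3,13,-8,0.25,-6,0,0.5],[6.3,13,-8,0,0,0,0.5],[6.3,13,-8,0,0,0,0.5],[6.3,13,-8,0,0,0,0.5],[0,0,-17,0,0,0,0.5],[0,0,-17,0,0,0,0.5],[4.2,0.2,-19.6,0,0,0,0.5],[4.2,0.2,-19.6,0,0,0,0.5],[4.2,0.2,-19.6,0,0,0,0.5]]' 40
python3 -m handwheel '[[4.2,0.2,-19.6,0,0,0,0.5],[2.1,0.1,-9.8,0,0,0,0.5],[2.1,0.1,-9.8,0,0,0,0.5],[0,0,0,0,0,0,0.5],[0,0,0,0,0,0,0],[0,0,0,0,0,0,0],[0,0,0,0,0,0,0],[0,0,0,0,0,0,0],[0,0,0,0,0,0,0],[0,0,0,0,0,0,0]]'
```

```text
t: 19.35
tcp_pos: [0.6359, 0.0996, 0.0945]
tool_rot: [-0.022, 0.994, 0.002, 0.105]
force: [0.3, -0.4, 0.3]
finger_gap: 0.501
gripper_force: 0.0
t: 20.6
tcp_pos: [0.6435, 0.0997, 0.0569]
tool_rot: [-0.022, 0.994, 0.002, 0.105]
force: [-0.8, 0.1, 2.2]
finger_gap: 0.128
gripper_force: 44.1
```

```bash
python3 -m handwheel '[[-2,-0.1,9.8,0,0,0,0],[-4.2,-0.2,19.6,0,0,0,0],[-4.2,-0.2,19.6,0,0,0,0],[-4.2,-0.2,19.6,0,0,0,0],[-2.2,-0.1,25,0,0,0,0],[0,0,25,0,0,0,0],[0,0,26,0,0,0,0],[-14.6,-30,0,-0.25,6,0,0],[-14.6,-39.3,0,-0.25,6,0,0],[-14.6,-39.3,0,0,0,-1,0]]' 40
python3 -m handwheel '[[-14.6,-39.3,0,0,0,-1,0],[-14.6,-39.3,0,0,0,-1,0],[-14.6,-39.3,0,0,0,-1,0],[-14.6,-39.3,0,0,0,-1,0],[-14.6,-39.3,0,0,0,0,0],[-14.6,-39.3,0,0,0,0,0],[-14.6,-39.3,0,0,0,0,0],[-14.6,-39.3,0,0,0,0,0],[-14,-49,0,0,0,0,0],[0,0,0,0,0,0,0]]'
```

```text
t: 21.85
tcp_pos: [0.5846, -0.011, 0.2029]
tool_rot: [-0.013, 1.0, -0.001, 0.002]
force: [0.1, -0.1, -0.4]
finger_gap: 0.132
gripper_force: 43.7
t: 23.1
tcp_pos: [0.4513, -0.3771, 0.2026]
tool_rot: [0.024, 1.0, -0.002, 0.001]
force: [-0.0, 0.7, -0.3]
finger_gap: 0.132
gripper_force: 43.7
```

```bash
python3 -m handwheel '[[0,4,-40,0,0,0,0],[0,0,-40,0,0,0,0],[0,0,-40,0,0,0,0],[0,0,-30,0,0,0,0],[0,0,-13,0,0,0,0],[0,0,-6,0,0,0,0],[0,0,0,0,0,0,0],[0,0,0,0,0,0,0.4],[0,0,0,0,0,0,0.4],[0,0,0,0,0,0,0.4]]' 40
python3 -c "
from h import *
snap('side','side7')
c=blobs('side7',(8,40,60),(19,160,255),60,(320,150,450,250))
for k in c: print(cen(k),cv2.contourArea(k))
b=cv2.resize(cv2.imread('pics/side7.png')[100:350,200:460],None,fx=2.3,fy=2.3,interpolation=cv2.INTER_CUBIC)
cv2.imwrite('pics/c7.png',b)"
```

```text
t: 24.35
tcp_pos: [0.4523, -0.3694, 0.0328]
tool_rot: [0.022, 1.0, -0.0, 0.0]
force: [0.1, -0.1, 0.6]
finger_gap: 0.4
gripper_force: 0.0
(331.2373290426388, 198.14186108876373) 1864.5
(394.63664644579245, 176.78177010421527) 1071.5
(408.8306776114598, 236.82456140350877) 1035.5
(362.01986044015024, 233.27911969940953) 310.5
(372.03451407811076, 159.78474114441417) 183.5
```

View pics/c7.png

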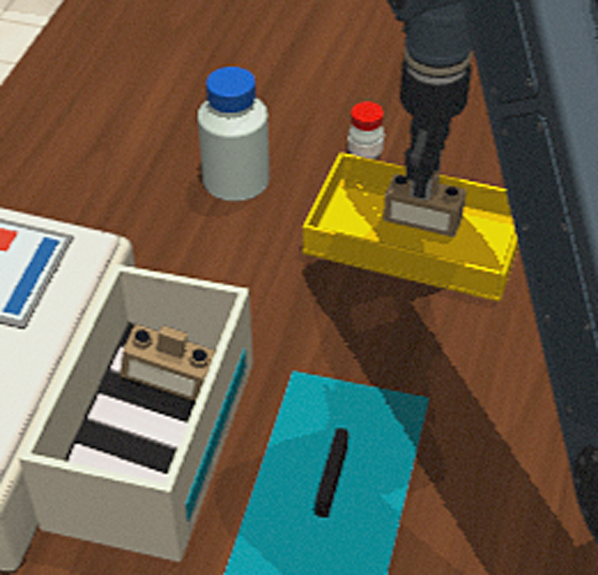

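The first spent cassette stands in the yellow tray. Going for the second one on block 3.

```bash
python3 -m handwheel '[[0,0,10,0,0,0,0.4],[0,0,40,0,0,0,0.4],[0,0,50,0,0,0,0.4],[0,0,50,0,0,0,0.4],[0,0,18,0,0,0,0.5],[21.9,42.4,0,0,0,1,0.5],[21.9,42.4,0,0,0,1,0.5],[21.9,42.4,0,0,0,1,0.5],[21.9,42.4,0,0,0,1,0.5],[21.9,42.4,0,0,0,1,0.5]]' 40
python3 -m handwheel '[[21.9,42.4,0,0.25,-6,0,0.5],[21.9,42.4,0,0.25,-6,0,0.5],[21.9,42.4,0,0,0,0,0.5],[0,0,-23,0,0,0,0.5],[0,0,-24,0,0,0,0.5],[4.2,0.2,-19.6,0,0,0,0.5],[4.2,0.2,-19.6,0,0,0,0.5],[4.2,0.2,-19.6,0,0,0,0.5],[0,0,0,0,0,0,0.5],[0,0,0,0,0,0,0.5]]'
```

```text
t: 25.65
tcp_pos: [0.5621, -0.1557, 0.201]
tool_rot: [-0.022, 1.0, -0.0, 0.0]
force: [0.6, -0.5, -1.1]
finger_gap: 0.501
gripper_force: 0.0
t: 26.9
tcp_pos: [0.6402, -0.0295, 0.0947]
tool_rot: [-0.022, 0.994, 0.002, 0.105]
force: [0.2, -0.0, -0.7]
finger_gap: 0.498
gripper_force: 0.0
```

```bash
python3 -m handwheel '[[4,0.2,-19.6,0,0,0,0.5],[2,0.1,-9.8,0,0,0,0.5],[2,0.1,-8.8,0,0,0,0.5],[0,0,0,0,0,0,0],[0,0,0,0,0,0,0],[0,0,0,0,0,0,0],[0,0,0,0,0,0,0],[0,0,0,0,0,0,0],[-2,-0.1,9.8,0,0,0,0],[-4.2,-0.2,19.6,0,0,0,0]]' 40
python3 -m handwheel '[[-4.2,-0.2,19.6,0,0,0,0],[-4.2,-0.2,19.6,0,0,0,0],[-2.2,-0.1,25,0,0,0,0],[0,0,25,0,0,0,0],[0,0,26,0,0,0,0],[-18,-28.5,0,-0.25,6,0,0],[-18,-28.5,0,-0.25,6,0,0],[-18,-28.5,0,0,0,-1,0],[-18,-28.5,0,0,0,-1,0],[-18,-28.5,0,0,0,-1,0]]'
```

```text
t: 28.15
tcp_pos: [0.641, -0.0291, 0.086]
tool_rot: [-0.022, 0.994, 0.002, 0.104]
force: [0.1, 0.4, -0.8]
finger_gap: 0.125
gripper_force: 43.8
t: 29.4
tcp_pos: [0.5404, -0.1731, 0.2022]
tool_rot: [0.005, 1.0, -0.0, 0.001]
force: [0.1, -0.4, -0.2]
finger_gap: 0.13
gripper_force: 43.8
```

```bash
python3 -m handwheel '[[-17.6,-28,0,0,0,-1,0],[-17.6,-28,0,0,0,-1,0],[-17.6,-28,0,0,0,0,0],[-17.6,-28,0,0,0,0,0],[-17.6,-28,0,0,0,0,0],[0,0,-20,0,0,0,0],[0,0,-40,0,0,0,0],[0,0,-40,0,0,0,0],[0,0,-40,0,0,0,0],[0,0,-15,0,0,0,0]]' 40
python3 -m handwheel '[[0,0,-8,0,0,0,0],[0,0,-6,0,0,0,0],[0,0,0,0,0,0,0],[0,0,0,0,0,0,0.4],[0,0,0,0,0,0,0.4],[0,0,0,0,0,0,0.4],[0,0,10,0,0,0,0.4],[0,0,40,0,0,0,0.4],[0,0,50,0,0,0,0.4],[0,0,50,0,0,0,0.5]]'
python3 - <<'E'
from h import *
snap('side','side8'); snap('scene','scene8')
# fresh caps refine: fixed at z .063 (floor 5 assumed): triangulate
S=[cen(k) for k in blobs('scene8',(100,120,60),(125,255,255),25,(440,260,540,380))]
D=[cen(k) for k in blobs('side8',(100,120,60),(125,255,255),25,(220,380,345,470))]
print(S,D)
for a in S:
    for b in D:
        X,e,f=tri('scene8',a,'side8',b)
        if abs(e).max()<3: print(np.round(X,1))
print([ (wrect(n,blobs(n,(80,100,40),(98,255,255),500)[0],.011)) for n in ('scene8','side8')])
E
```

```text
t: 30.65
tcp_pos: [0.4522, -0.3115, 0.0449]
tool_rot: [0.022, 1.0, 0.001, -0.001]
force: [-0.8, -0.4, -0.4]
finger_gap: 0.134
gripper_force: 43.8
t: 31.9
tcp_pos: [0.4529, -0.312, 0.1838]
tool_rot: [0.022, 1.0, -0.0, 0.0]
force: [0.6, -0.4, -0.5]
finger_gap: 0.497
gripper_force: 0.0
[(499.64059590316566, 351.3258845437616), (520.33125, 297.53541666666666), (470.05696202531647, 334.8607594936709), (491.657596371882, 283.1473922902494)] [(310.1271186440678, 444.1694915254237), (243.56521739130434, 428.504347826087), (255.36941580756013, 398.1082474226804), (319.1028368794326, 411.968085106383)]
[549.  378.9  61.1]
[420.1 370.2  61.8]
[550.7 316.7  61.8]
[423.1 307.4  62.8]
[(array([406.7,  58.5]), array([151.9, 260.6]), 2.5), (array([407.2,  58.8]), array([149.9, 261.5]), 2.5)]
```

The cover was knocked: both views now put it at (407,58.6). It is still flat and reachable, so it can stay there for now. Next is fresh A at (550,348).

```bash
python3 -m handwheel '[[6.5,44,2,0,0,-6.6,0.5],[6.5,44,2,0,0,-6.6,0.5],[6.5,44,0,0,0,-6.6,0.5],[6.5,44,0,0,0,-6.6,0.5],[6.5,44,0,0,0,-6.6,0.5],[6.5,44,0,0,0,-6.6,0.5],[6.5,44,0,0,0,-6.6,0.5],[6.5,44,0,0,0,-6.6,0.5],[6.5,44,0,0,0,-6.6,0.5],[6.5,44,0,0,0,-6.6,0.5]]' 80
python3 -m handwheel '[[6.5,44,0,0,0,-6.6,0.5],[6.5,44,0,0,0,-6.6,0.5],[6.5,44,0,0,0,-6.6,0.5],[6.5,44,0,0,0,0,0.5],[6,44,0,0,0,0,0.5],[0,0,0,0,0,0,0.5],[0,0,-30,0,0,0,0.5],[0,0,-30,0,0,0,0.5],[0,0,0,0,0,0,0.5],[0,0,0,0,0,0,0.5]]'
python3 - <<'E'
from h import *
snap('wrist','w9')
for k in blobs('w9',(100,120,60),(125,255,255),60): print(cen(k),cv2.contourArea(k),ray('w9',[cen(k)],.063)[0]*1000)
E
```

```text
t: 33.25
tcp_pos: [0.5177, 0.1292, 0.1856]
tool_rot: [0.564, 0.825, -0.0, -0.0]
force: [0.4, -0.2, 0.8]
finger_gap: 0.499
gripper_force: 0.0
t: 34.5
tcp_pos: [0.5506, 0.3473, 0.1266]
tool_rot: [0.697, 0.717, 0.0, 0.0]
force: [-0.5, 0.5, 2.0]
finger_gap: 0.5
gripper_force: 0.0
(86.50153808293342, 204.8623108157992) 1354.5 [421.43125162 370.10153068  63.        ]
(320.42430966469425, 195.0837031558185) 1352.0 [550.45176088 379.42068403  63.        ]
(106.76816097055777, 305.2192632046161) 1126.5 [424.6171578  308.68661607  63.        ]
(320.32059123343527, 299.32330954808015) 981.0 [552.23003895 316.30828857  63.        ]
```

```bash
python3 -m handwheel '[[0.3,0.3,-30,0,0,0,0.5],[0,0,-35,0,0,0,0.5],[0,0,-20,0,0,0,0.5],[0,0,-11,0,0,0,0.5],[0,0,0,0,0,0,0],[0,0,0,0,0,0,0],[0,0,0,0,0,0,0],[0,0,0,0,0,0,0],[0,0,0,0,0,0,0],[0,0,0,0,0,0,0]]' 80
```

```text
t: 35.8
tcp_pos: [0.5509, 0.3484, 0.0307]
tool_rot: [0.697, 0.717, 0.001, 0.0]
force: [0.5, 0.2, 5.2]
finger_gap: 0.127
gripper_force: 80.7
```

```bash
python3 -m handwheel '[[0,0,10,0,0,0,0],[0,0,30,0,0,0,0],[0,0,45,0,0,0,0],[0,0,45,0,0,0,0],[0,0,40,0,0,0,0],[7.7,-38.2,0,0,0,-8.92,0],[7.7,-38.2,0,0,0,-8.92,0],[7.7,-38.2,0,0,0,-8.92,0],[7.7,-38.2,0,0,0,-8.92,0],[7.7,-38.2,0,0,0,-8.92,0]]' 80
python3 -m handwheel '[[7.7,-38.2,0,0,0,-8.92,0],[7.7,-38.2,0,0,0,-8.92,0],[7.7,-38.2,0,0,0,-8.92,0],[7.7,-38.2,0,0,0,-8.92,0],[7.7,-38.2,0,0,0,-8.92,0],[0,0,0,0.25,-6,0,0],[0,0,0,0.25,-6,0,0],[0,0,-33,0,0,0,0],[0,0,0,0,0,0,0],[0,0,0,0,0,0,0]]'
python3 -c "
from h import *
s=manip.sense();print(s['tcp_pos'],s['tool_rot'],s['force'])"
```

```text
t: 37.05
tcp_pos: [0.5883, 0.1558, 0.1995]
tool_rot: [0.918, 0.397, -0.001, -0.0]
force: [1.5, -0.1, -2.0]
finger_gap: 0.123
gripper_force: 79.6
t: 38.3
tcp_pos: [0.628, -0.034, 0.1674]
tool_rot: [0.994, 0.022, 0.105, -0.002]
force: [0.6, 0.2, -1.1]
finger_gap: 0.124
gripper_force: 79.5
[ 0.62800128 -0.03402295  0.16737439] [ 0.99424071  0.02168253  0.10493501 -0.00197827] [ 0.56180412  0.23839961 -1.10309467]
```

```bash
python3 -m handwheel '[[2.1,0.4,-9.8,0,0,0,0],[4.2,0.4,-19.6,0,0,0,0],[4.2,0.4,-19.6,0,0,0,0],[4.2,0.2,-19.6,0,0,0,0],[3.1,0.1,-14.7,0,0,0,0],[2,0.1,-9.8,0,0,0,0],[1,0,-4.7,0,0,0,0],[0,0,0,0,0,0,0],[0,0,0,0,0,0,0],[0,0,0,0,0,0,0]]' 80
python3 -m handwheel '[[0.4,0,-2,0,0,0,0],[0.4,0,-2,0,0,0,0],[0.4,0,-2,0,0,0,0],[0,0,0,0,0,0,0],[0,0,0,0,0,0,0],[0,0,0,0,0,0,0],[0,0,0,0,0,0,0],[0,0,0,0,0,0,0],[0,0,0,0,0,0,0],[0,0,0,0,0,0,0]]'
python3 -c "
from h import *
s=manip.sense();print(s['tcp_pos'],s['force']); snap('wrist','w10'); snap('side','s10'); snap('scene','sc10')
a=cv2.imread('pics/w10.png'); b=cv2.resize(cv2.imread('pics/s10.png')[200:350,190:330],None,fx=2.5,fy=2.5,interpolation=cv2.INTER_CUBIC)
o=np.zeros((480,790,3),np.uint8); o[:375,:350]=b; o[:330,350:]=cv2.resize(a,(440,330)); cv2.imwrite('pics/c10.png',o)"
```

```text
t: 39.55
tcp_pos: [0.6485, -0.0324, 0.0697]
tool_rot: [0.994, 0.022, 0.105, -0.002]
force: [-0.8, -0.0, -1.1]
finger_gap: 0.123
gripper_force: 79.6
t: 40.8
tcp_pos: [0.6494, -0.0323, 0.063]
tool_rot: [0.994, 0.022, 0.105, -0.002]
force: [-0.6, -0.2, -1.1]
finger_gap: 0.123
gripper_force: 79.6
[ 0.64937644 -0.03229331  0.0630305 ] [-0.56351887 -0.22585827 -1.13116753]
```

View pics/c10.png

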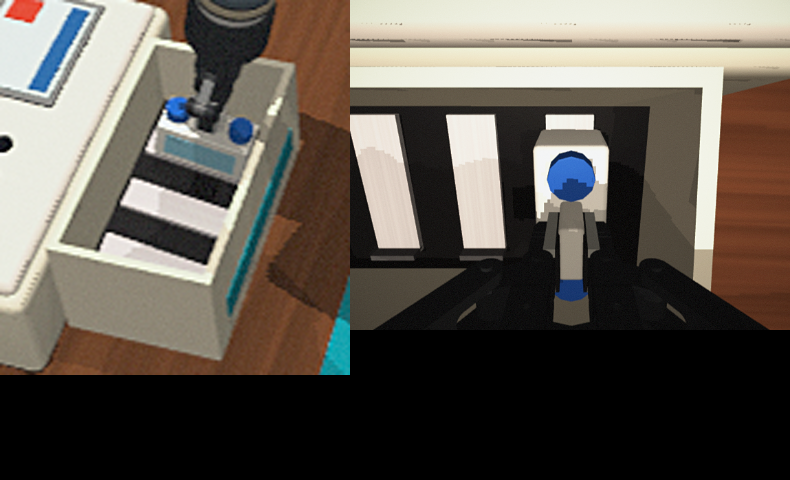

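The cassette is over block 3, centred on it in the wrist view (block columns 545–594, cap at 571). I'll lower until the force shows contact.

```bash
for i in 1 2 3; do python3 -m handwheel '[[0.2,0,-1,0,0,0,0],[0.2,0,-1,0,0,0,0],[0,0,0,0,0,0,0],[0,0,0,0,0,0,0],[0,0,0,0,0,0,0],[0,0,0,0,0,0,0],[0,0,0,0,0,0,0],[0,0,0,0,0,0,0],[0,0,0,0,0,0,0],[0,0,0,0,0,0,0]]' 80 | egrep 'tcp|force:'; done
```

```text
tcp_pos: [0.6498, -0.0323, 0.061]
force: [0.1, -1.5, -1.6]
gripper_force: 79.6
tcp_pos: [0.6502, -0.0323, 0.059]
force: [-1.0, -0.4, -0.9]
gripper_force: 79.6
tcp_pos: [0.6502, -0.0322, 0.0589]
force: [-5.6, 0.4, 12.5]
gripper_force: 81.8
```

```bash
for i in 1 2 3; do python3 -m handwheel '[[-1,0,-0.2,0,0,0,0],[-1,0,-0.2,0,0,0,0],[0,0,0,0,0,0,0],[0,0,0,0,0,0,0],[0,0,0,0,0,0,0],[0,0,0,0,0,0,0],[0,0,0,0,0,0,0],[0,0,0,0,0,0,0],[0,0,0,0,0,0,0],[0,0,0,0,0,0,0]]' 80 | egrep 'tcp|force:'; done
```

```text
tcp_pos: [0.6503, -0.0323, 0.0589]
force: [-1.1, 2.0, 9.3]
gripper_force: 81.0
tcp_pos: [0.6501, -0.0324, 0.0591]
force: [1.7, 2.0, 7.2]
gripper_force: 80.8
tcp_pos: [0.6488, -0.033, 0.0589]
force: [2.2, 0.6, 7.3]
gripper_force: 80.9
```

```bash
for i in 1 2 3; do python3 -m handwheel '[[-1,0,-0.2,0,0,0,0],[-0.5,0,-0.1,0,0,0,0],[0,0,0,0,0,0,0],[0,0,0,0,0,0,0],[0,0,0,0,0,0,0],[0,0,0,0,0,0,0],[0,0,0,0,0,0,0],[0,0,0,0,0,0,0],[0,0,0,0,0,0,0],[0,0,0,0,0,0,0]]' 80 | egrep 'tcp|rot|force:'; done
```

```text
tcp_pos: [0.6475, -0.0333, 0.0586]
tool_rot: [0.994, 0.021, 0.11, -0.001]
force: [2.5, 1.4, 6.9]
gripper_force: 80.9
tcp_pos: [0.6461, -0.0334, 0.0583]
tool_rot: [0.994, 0.021, 0.11, -0.001]
force: [2.0, 0.6, 6.5]
gripper_force: 80.9
tcp_pos: [0.6459, -0.0335, 0.0585]
tool_rot: [0.994, 0.021, 0.111, -0.001]
force: [3.9, 1.6, 6.2]
gripper_force: 80.7
```

```bash
python3 -m handwheel '[[3.4,0,3.2,0,0,0,0],[0,0,0,0,0,0,0],[0,0,0,0,0,0,0.3],[0,0,0,0,0,0,0.4],[0,0,0,0,0,0,0.4],[0,0,0,0,0,0,0.4],[-1,0,4.9,0,0,0,0.4],[-4.2,-0.2,19.6,0,0,0,0.4],[-4.2,-0.2,19.6,0,0,0,0.4],[-4.2,-0.2,19.6,0,0,0,0.4]]' 80
python3 -m handwheel '[[-4.2,-0.2,19.6,0,0,0,0.4],[-4.2,0,19.6,0,0,0,0.5],[0,0,20,0,0,0,0.5],[0,0,15,0,0,0,0.5],[0,0,0,0,0,0,0.5],[0,0,0,0,0,0,0.5],[0,0,0,0,0,0,0.5],[0,0,0,0,0,0,0.5],[0,0,0,0,0,0,0.5],[0,0,0,0,0,0,0.5]]'
python3 -c "
from h import *
snap('wrist','w11'); snap('side','s11'); snap('scene','sc11')
for k in blobs('w11',(100,120,60),(125,255,255),60): print(cen(k),cv2.contourArea(k),ray('w11',[cen(k)],.09)[0]*1000)
a=cv2.imread('pics/w11.png'); b=cv2.resize(cv2.imread('pics/sc11.png')[200:350,240:380],None,fx=2.5,fy=2.5,interpolation=cv2.INTER_CUBIC)
o=np.zeros((420,790,3),np.uint8); o[:375,:350]=b; o[:420,350:]=a[30:450,100:540]; cv2.imwrite('pics/c11.png',o)"
```

```text
t: 53.45
tcp_pos: [0.6299, -0.033, 0.1241]
tool_rot: [0.994, 0.022, 0.105, -0.002]
force: [0.6, -0.4, -1.1]
finger_gap: 0.4
gripper_force: 0.0
t: 54.7
tcp_pos: [0.6214, -0.0331, 0.1958]
tool_rot: [0.994, 0.022, 0.104, -0.002]
force: [-0.1, 0.0, 0.4]
finger_gap: 0.499
gripper_force: 0.0
(322.91995841995845, 188.93156618156618) 962.0 [671.8212458  -32.31051916  90.        ]
(322.7844178840195, 278.06352368304556) 753.0 [611.71134843 -34.92185097  90.        ]
```

View pics/c11.png

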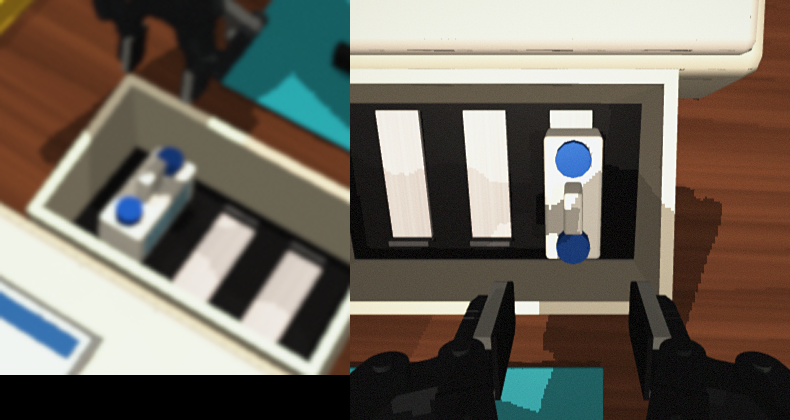

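The cassette sits squarely on block 3, with caps at (323,189) and (323,278) in the full wrist frame. I'll check it against the block geometry.

```bash
cat >> h.py <<'E'
b,a=np.radians(2.4),np.radians(12)
Rb=np.array([[np.cos(b),-np.sin(b),0],[np.sin(b),np.cos(b),0],[0,0,1]])
Rs=np.array([[np.cos(a),0,-np.sin(a)],[0,1,0],[np.sin(a),0,np.cos(a)]])
def blk(yb,q,xo=5,zo=32): return (np.array([645.6,33.5,0])+Rb@[xo,yb,zo]+(Rb@Rs@np.array(q,float).reshape(-1,3).T).T)/1e3
E
python3 - <<'E'
from h import *
for dx in (0,-2,-4): print(dx,'caps',np.round(proj('w11',blk(-66,[[31+dx,0,58],[-31+dx,0,58]])),1).tolist())
print('block2 rear top corners / stop inner top edge / stop outer top / stop inner foot')
print(np.round(proj('w11',blk(0,[[60.5,-16,0],[60.5,16,0],[-45.5,-16,10],[-45.5,16,10],[-45.5,-16,0],[-45.5,16,0]])),1).tolist())
g=cv2.imread('pics/w11.png',0); print('col240',[(r,int(g[r,240])) for r in range(128,150,1)][::2],[(r,int(g[r,240])) for r in range(255,290)])
m=blobs('w11',(0,0,120),(180,40,255),300,(200,120,280,300)); print([cv2.boundingRect(k) for k in m])
# tri caps from scene/side
S=[cen(k) for k in blobs('sc11',(100,120,60),(125,255,255),20,(240,240,345,300))]
D=[cen(k) for k in blobs('s11',(100,120,60),(125,255,255),20,(220,225,320,300))]; print(S,D)
print(manip.sense()['t'])
E
```

```text
0 caps [[321.6, 189.1], [321.4, 276.8]]
-2 caps [[321.6, 192.1], [321.4, 279.5]]
-4 caps [[321.6, 195.1], [321.4, 282.1]]
block2 rear top corners / stop inner top edge / stop outer top / stop inner foot
[[255.8, 135.4], [213.6, 135.2], [260.1, 270.0], [220.8, 269.9], [261.7, 265.5], [223.5, 265.4]]
col240 [(128, 92), (130, 95), (132, 78), (134, 39), (136, 45), (138, 38), (140, 181), (142, 247), (144, 242), (146, 242), (148, 241)] [(255, 223), (256, 222), (257, 222), (258, 223), (259, 221), (260, 223), (261, 225), (262, 225), (263, 223), (264, 225), (265, 232), (266, 195), (267, 101), (268, 24), (269, 27), (270, 30), (271, 53), (272, 86), (273, 96), (274, 97), (275, 89), (276, 56), (277, 27), (278, 23), (279, 19), (280, 6), (281, 6), (282, 15), (283, 14), (284, 11), (285, 10), (286, 6), (287, 6), (288, 10), (289, 52)]
[(213, 140, 49, 128)]
[(291.2438478747203, 283.7539149888143), (308.2304964539007, 263.25177304964535)] [(262.5153846153846, 244.68205128205128), (287.3203125, 253.46875)]
54.85
```

```bash
python3 -m handwheel '[[0,0,2,-0.25,6,0,0.5],[0,0,2,-0.25,6,0,0.5],[-19.9,37.2,0,0,0,9,0.5],[-19.9,37.2,0,0,0,9,0.5],[-19.9,37.2,0,0,0,9,0.5],[-19.9,37.2,0,0,0,9,0.5],[-19.9,37.2,0,0,0,9,0.5],[-19.9,37.2,0,0,0,9,0.5],[-19.9,37.2,0,0,0,9,0.5],[-19.9,37.2,0,0,0,9,0.5]]' 80
python3 -m handwheel '[[-19.9,37.2,0,0,0,9,0.5],[-20,37.4,0,0,0,9.3,0.5],[0,0,0,0,0,0,0.5],[0,0,-40,0,0,0,0.5],[0,0,-40,0,0,0,0.5],[0,0,0,0,0,0,0.5],[0,0,0,0,0,0,0.5],[0,0,0,0,0,0,0.5],[0,0,0,0,0,0,0.5],[0,0,0,0,0,0,0.5]]'
python3 - <<'E'
from h import *
snap('wrist','w12')
for k in blobs('w12',(100,120,60),(125,255,255),60): print(cen(k),cv2.contourArea(k),ray('w12',[cen(k)],.063)[0]*1000)
E
```

```text
t: 56.1
tcp_pos: [0.4617, 0.2657, 0.2002]
tool_rot: [0.795, 0.607, 0.0, 0.0]
force: [-0.2, -0.5, -0.1]
finger_gap: 0.502
gripper_force: 0.0
t: 57.35
tcp_pos: [0.4227, 0.3393, 0.1208]
tool_rot: [0.69, 0.724, 0.001, 0.0]
force: [-0.1, -0.7, -0.5]
finger_gap: 0.499
gripper_force: 0.0
(319.38963328631877, 199.18876351669016) 1418.0 [421.44176889 370.36608809  63.        ]
(319.4201652335188, 305.6039453717754) 988.5 [424.51390188 307.10385676  63.        ]
```

```bash
python3 -m handwheel '[[0.3,-0.6,-35,0,0,0,0.5],[0,0,-35,0,0,0,0.5],[0,0,-13,0,0,0,0.5],[0,0,-7,0,0,0,0.5],[0,0,0,0,0,0,0],[0,0,0,0,0,0,0],[0,0,0,0,0,0,0],[0,0,0,0,0,0,0],[0,0,0,0,0,0,0],[0,0,0,0,0,0,0]]' 80
python3 -m handwheel '[[0,0,10,0,0,0,0],[0,0,30,0,0,0,0],[0,0,45,0,0,0,0],[0,0,45,0,0,0,0],[0,0,40,0,0,0,0],[19.9,-24,0,0,0,-9.04,0],[19.9,-24,0,0,0,-9.04,0],[19.9,-24,0,0,0,-9.04,0],[19.9,-24,0,0,0,-9.04,0],[19.9,-24,0,0,0,-9.04,0]]'
python3 -m handwheel '[[19.9,-24,0,0,0,-9.04,0],[19.9,-24,0,0,0,-9.04,0],[19.9,-24,0,0,0,-9.04,0],[19.9,-24,0,0,0,-9.04,0],[19.9,-24,0,0,0,-9.04,0],[0,0,0,0.25,-6,0,0],[0,0,0,0.25,-6,0,0],[0,0,-33,0,0,0,0],[0,0,0,0,0,0,0],[0,0,0,0,0,0,0]]'
```

```text
t: 58.65
tcp_pos: [0.4231, 0.3387, 0.0307]
tool_rot: [0.69, 0.724, 0.001, 0.0]
force: [-0.6, 0.3, 6.0]
finger_gap: 0.124
gripper_force: 80.8
t: 59.9
tcp_pos: [0.5221, 0.2175, 0.1999]
tool_rot: [0.916, 0.401, -0.001, -0.0]
force: [0.5, 0.5, -1.2]
finger_gap: 0.123
gripper_force: 79.7
t: 61.15
tcp_pos: [0.6223, 0.0985, 0.1676]
tool_rot: [0.994, 0.021, 0.105, -0.002]
force: [-0.6, -0.3, -1.8]
finger_gap: 0.123
gripper_force: 79.6
```

```bash
python3 -m handwheel '[[2.1,0.3,-9.8,0,0,0,0],[4.2,0.3,-19.6,0,0,0,0],[4.2,0.3,-19.6,0,0,0,0],[4.2,0.2,-19.6,0,0,0,0],[3.1,0.1,-14.7,0,0,0,0],[2,0.1,-9.8,0,0,0,0],[1,0,-4.7,0,0,0,0],[0.8,0,-4,0,0,0,0],[0.4,0,-2,0,0,0,0],[0,0,0,0,0,0,0]]' 80
python3 - <<'E'
from h import *
snap('wrist','w13'); print(manip.sense()['tcp_pos'])
for k in blobs('w13',(100,120,60),(125,255,255),60): print('cap',cen(k),cv2.contourArea(k))
g=cv2.imread('pics/w13.png',0)
P=np.round(proj('w13',blk(66,[[55,-16,0],[55,16,0],[50,-16,0],[50,16,0]])),1); print(P.tolist())
for q in (52,54,56): 
    r=int(proj('w13',blk(66,[q,0,0]))[0,1]); row=g[r,230:400].astype(int); d=np.where(row>140)[0]+230; print(r,d.min() if len(d) else None,d.max() if len(d) else None,len(d))
E
```

```text
t: 62.4
tcp_pos: [0.6438, 0.0998, 0.0635]
tool_rot: [0.994, 0.021, 0.105, -0.002]
force: [-0.4, 0.3, -1.6]
finger_gap: 0.129
gripper_force: 79.6
[0.6438403  0.09981454 0.06358513]
cap (321.1968073378313, 255.26564360365128) 3779.5
cap (321.5654406891981, 420.7249834327369) 1006.0
cap (633.488551888195, 403.7650906928337) 560.5
[[355.8, 170.5], [286.8, 170.5], [355.5, 181.3], [287.0, 181.2]]
176 285 354 70
172 285 354 70
168 285 354 70
```

```bash
python3 -m handwheel '[[0.3,0.5,-1.5,0,0,0,0],[0.3,0,-1.5,0,0,0,0],[0.2,0,-1,0,0,0,0],[0,0,0,0,0,0,0],[0,0,0,0,0,0,0],[0.2,0,-1,0,0,0,0],[0,0,0,0,0,0,0],[0,0,0,0,0,0,0],[0,0,0,0,0,0,0],[0,0,0,0,0,0,0]]' 80 | egrep 'tcp|force:'
for i in 1 2; do python3 -m handwheel '[[0.2,0,-1,0,0,0,0],[0,0,0,0,0,0,0],[0,0,0,0,0,0,0],[0,0,0,0,0,0,0],[0,0,0,0,0,0,0],[0,0,0,0,0,0,0],[0,0,0,0,0,0,0],[0,0,0,0,0,0,0],[0,0,0,0,0,0,0],[0,0,0,0,0,0,0]]' 80 | egrep 'tcp|force:'; done
```

```text
tcp_pos: [0.6446, 0.1004, 0.059]
force: [-2.6, 0.1, 6.3]
gripper_force: 80.6
tcp_pos: [0.6446, 0.1004, 0.0589]
force: [-5.5, 0.7, 12.3]
gripper_force: 82.0
tcp_pos: [0.6446, 0.1005, 0.0589]
force: [-8.6, 0.4, 17.3]
gripper_force: 83.0
```

```bash
python3 -m handwheel '[[-1,0,1,0,0,0,0],[-1,0,-0.2,0,0,0,0],[-1,0,-0.2,0,0,0,0],[-1,0,-0.2,0,0,0,0],[-1,0,-0.2,0,0,0,0],[-1,0,-0.2,0,0,0,0],[-1,0,-0.2,0,0,0,0],[0,0,0,0,0,0,0],[0,0,0,0,0,0,0],[0,0,0,0,0,0,0]]' 80 | egrep 'tcp|rot|force:'
for i in 1 2 3; do python3 -m handwheel '[[-1,0,-0.2,0,0,0,0],[-0.5,0,-0.1,0,0,0,0],[0,0,0,0,0,0,0],[0,0,0,0,0,0,0],[0,0,0,0,0,0,0],[0,0,0,0,0,0,0],[0,0,0,0,0,0,0],[0,0,0,0,0,0,0],[0,0,0,0,0,0,0],[0,0,0,0,0,0,0]]' 80 | egrep 'tcp|rot|force:'; done
```

```text
tcp_pos: [0.6429, 0.1002, 0.0589]
tool_rot: [0.994, 0.021, 0.11, -0.002]
force: [2.7, 0.7, 7.8]
gripper_force: 80.7
tcp_pos: [0.6415, 0.1001, 0.0586]
tool_rot: [0.994, 0.021, 0.11, -0.002]
force: [2.0, 0.5, 6.4]
gripper_force: 80.8
tcp_pos: [0.64, 0.1001, 0.0583]
tool_rot: [0.994, 0.021, 0.11, -0.002]
force: [2.9, 0.1, 6.8]
gripper_force: 80.8
tcp_pos: [0.6397, 0.1001, 0.0584]
tool_rot: [0.994, 0.021, 0.111, -0.002]
force: [3.0, 0.6, 6.7]
gripper_force: 80.9
```

```bash
python3 -m handwheel '[[-1,0,-0.2,0,0,0,0],[-0.5,0,-0.1,0,0,0,0],[0,0,0,0,0,0,0],[0,0,0,0,0,0,0],[0,0,0,0,0,0,0],[0,0,0,0,0,0,0],[0,0,0,0,0,0,0],[0,0,0,0,0,0,0],[0,0,0,0,0,0,0],[0,0,0,0,0,0,0]]' 80 | egrep 'tcp|rot|force:'
python3 -m handwheel '[[4.5,0,3.4,0,0,0,0],[0,0,0,0,0,0,0],[0,0,0,0,0,0,0.3],[0,0,0,0,0,0,0.4],[0,0,0,0,0,0,0.4],[0,0,0,0,0,0,0.4],[-1,0,4.9,0,0,0,0.4],[-4.2,-0.2,19.6,0,0,0,0.4],[-4.2,-0.2,19.6,0,0,0,0.4],[-4.2,-0.2,19.6,0,0,0,0.4]]' 80
python3 -m handwheel '[[-4.2,-0.2,19.6,0,0,0,0.4],[-4.2,0,19.6,0,0,0,0.5],[0,-25,20,0,0,0,0.5],[0,-25,15,0,0,0,0.5],[0,-20,0,0,0,0,0.5],[0,0,0,-0.25,6,0,0.5],[0,0,0,-0.25,6,0,0.5],[0,0,0,0,0,0,0.5],[0,0,0,0,0,0,0.5],[0,0,0,0,0,0,0.5]]'
python3 - <<'E'
from h import *
snap('wrist','w14'); snap('side','s14'); snap('scene','sc14')
for k in blobs('w14',(100,120,60),(125,255,255),60): print('cap',np.round(cen(k),1),cv2.contourArea(k))
for y in (66,-66): print(np.round(proj('w14',blk(y,[[31,0,58],[-31,0,58]],4.3)),1).tolist())
for n in ('sc14','s14'):
  k=blobs(n,(80,100,40),(98,255,255),800)[0]; print(n,wrect(n,k,.011))
  x,y,w,h=cv2.boundingRect(k)
  for q in blobs(n,(0,0,0),(180,255,60),50,(x+w//5,y+h//6,x+4*w//5,y+5*h//6))[:2]: print(' grip',cen(q),cv2.contourArea(q),wrect(n,q,.035))
cv2.imwrite('pics/c14.png',cv2.imread('pics/w14.png'))
E
```

```text
tcp_pos: [0.6395, 0.1, 0.0585]
tool_rot: [0.993, 0.021, 0.113, -0.002]
force: [4.5, 0.9, 6.5]
gripper_force: 80.7
t: 73.7
tcp_pos: [0.623, 0.0997, 0.1242]
tool_rot: [0.994, 0.021, 0.105, -0.002]
force: [-0.4, 0.2, -0.1]
finger_gap: 0.402
gripper_force: 0.0
t: 74.95
tcp_pos: [0.6133, 0.0297, 0.1963]
tool_rot: [1.0, 0.021, -0.0, -0.0]
force: [-0.6, -0.6, -0.2]
finger_gap: 0.502
gripper_force: 0.0
cap [425.4 146.2] 1151.5
cap [209.5 146.7] 1130.5
cap [222.8 235.8] 784.0
cap [413.  235.8] 781.0
[[209.7, 148.3], [221.5, 235.9]]
[[424.1, 148.5], [413.0, 236.1]]
sc14 (array([406.3,  66.4]), array([151.8, 246.3]), 2.4)
 grip (392.2828977533241, 230.24117377349836) 363.5 (array([410.6,  62.8]), array([30.3, 88.8]), 2.3)
 grip (423.33915574963606, 211.9650655021834) 114.5 (array([325.4, 100.6]), array([19.1, 59.7]), 4.4)
s14 (array([407.2,  59. ]), array([149.9, 260.8]), 2.5)
 grip (359.48532731376974, 319.35741158765984) 221.5 (array([406.7,  62.4]), array([ 15.3, 106.8]), 2.5)
```

View pics/c14.png

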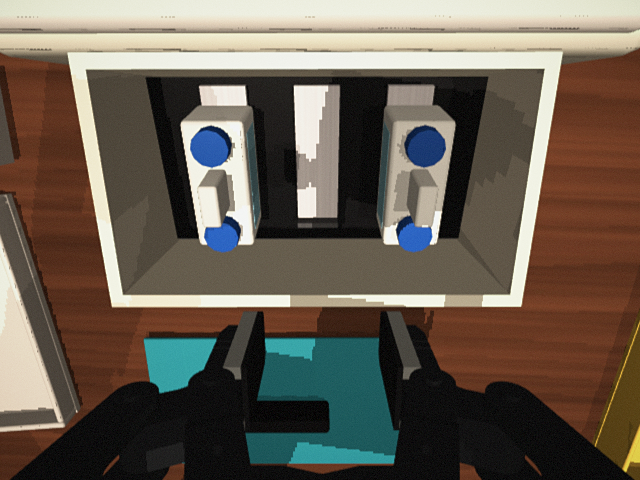

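Both fresh cassettes match the block model to about a pixel: caps at (209,147)/(223,236) and (425,146)/(413,236). No brown cassettes are left in the bay. I'll cross-check the bay's centre from the rim before re-seating the cover.

Run:
```python
from h import *
m=blobs('w14',(0,0,170),(60,70,255),500,(60,48,580,312))
g=cv2.imread('pics/w14.png',0).astype(int)
# inner rim edges: scan rows for left/right, cols for front/rear
def edge(v,i0,i1,step):
    for i in range(i0,i1,step):
        if v[i]>195: return i
L=[(edge(g[r],190,60,-1)+.5,r) for r in (100,150,200,250)]; R=[(edge(g[r],440 if r<0 else 500,580,1)-.5,r) for r in (100,150,200,250)]
F=[(c,edge(g[:,c],250,320,1)-.5) for c in (150,200,280,360,430,480)]; B=[(c,edge(g[:,c],80,45,-1)+.5) for c in (150,200,280,360,430,480)]
print(L,R,F,B)
Q=[ray('w14',x,.122)[:,:2]*1000 for x in (L,R,F,B)]
Rm=Rb[:2,:2].T
for n,q in zip('LRFB',Q): print(n,np.round((q-[645.6,33.5])@Rm.T,1).tolist())
```

```text
Traceback (most recent call last):
TypeError: unsupported operand type(s) for -: 'NoneType' and 'float'
```

Run:
```python
from h import *
q=ray('w14',[(86,70),(122,293),(546,70),(512,293)],.122)[:,:2]*1000
print(np.round((q-[645.6,33.5])@Rb[:2,:2],1))
```

```text
[[  65.6  120.7]
 [ -62.7  120.7]
 [  65.9 -120.5]
 [ -62.4 -121. ]]
```

```bash
python3 -m handwheel '[[-20.6,2.9,0,0,0,9,0.5],[-20.6,2.9,0,0,0,9,0.5],[-20.6,2.9,0,0,0,9,0.5],[-20.6,2.9,0,0,0,9,0.5],[-20.6,2.9,0,0,0,9,0.5],[-20.6,2.9,0,0,0,9,0.5],[-20.6,2.9,0,0,0,9,0.5],[-20.6,2.9,0,0,0,9,0.5],[-20.6,2.9,0,0,0,9,0.5],[-20.6,2.9,0,0,0,9,0.5]]' 60
python3 -m handwheel '[[0,0,-30,0,0,0,0.5],[0,0,-40,0,0,0,0.5],[0,0,-40,0,0,0,0.5],[0,0,-30,0,0,0,0.5],[0,0,0,0,0,0,0.5],[0,0,0,0,0,0,0.5],[0,0,0,0,0,0,0.5],[0,0,0,0,0,0,0.5],[0,0,0,0,0,0,0.5],[0,0,0,0,0,0,0.5]]'
python3 - <<'E'
from h import *
snap('wrist','w15'); snap('side','s15')
print(manip.sense()['tcp_pos'], wrect('s15',blobs('s15',(80,100,40),(98,255,255),800)[0],.011))
k=blobs('w15',(80,100,40),(98,255,255),800); print(wrect('w15',np.vstack(k),.011))
g=blobs('w15',(0,0,0),(180,255,60),100,(250,0,390,480)); print([(cv2.boundingRect(q),cv2.contourArea(q)) for q in g])
E
```

```text
t: 76.35
tcp_pos: [0.4077, 0.0586, 0.1963]
tool_rot: [0.69, 0.723, 0.0, 0.0]
force: [-0.4, -0.3, 0.7]
finger_gap: 0.499
gripper_force: 0.0
t: 77.6
tcp_pos: [0.4087, 0.0585, 0.0564]
tool_rot: [0.692, 0.722, 0.0, 0.0]
force: [-0.5, 0.1, 0.8]
finger_gap: 0.5
gripper_force: 0.0
[0.40861895 0.05847956 0.05619596] (array([407.4,  59.1]), array([150.5, 260.7]), 2.5)
(array([474.7,  47.8]), array([281.4, 273.6]), 2.5)
[((302, 179, 31, 188), 5259.0), ((250, 466, 140, 14), 1476.0), ((250, 312, 15, 116), 1009.0), ((379, 312, 11, 96), 644.0)]
```

```bash
python3 -m handwheel '[[-1,0,-25,0,0,0,0.5],[0,0,-20,0,0,0,0.5],[0,0,-8,0,0,0,0.5],[0,0,-5,0,0,0,0.5],[0,0,0,0,0,0,0],[0,0,0,0,0,0,0],[0,0,0,0,0,0,0],[0,0,0,0,0,0,0],[0,0,0,0,0,0,0],[0,0,0,0,0,0,0]]' 60
python3 -m handwheel '[[0,0,5,0,0,0,0],[0,0,20,0,0,0,0],[0,0,35,0,0,0,0],[0,0,40,0,0,0,0],[0,0,35,0,0,0,0],[0,0,30,0,0,0,0],[0,0,10,0,0,0,0],[0,0,0,0,0,0,0],[0,0,0,0,0,0,0],[0,0,0,0,0,0,0]]'
python3 - <<'E'
from h import *
snap('scene','sc16'); snap('side','s16'); s=manip.sense(); print(s['tcp_pos'],s['tool_rot'],s['force'])
z=s['tcp_pos'][2]+.0126+.0
for n in ('sc16','s16'): print(n,round(z,4),wrect(n,blobs(n,(80,100,40),(98,255,255),800)[0],z))
E
```

```text
t: 78.95
tcp_pos: [0.4077, 0.0585, -0.0014]
tool_rot: [0.692, 0.722, 0.0, 0.0]
force: [-0.2, 0.1, 5.5]
finger_gap: 0.148
gripper_force: 59.8
t: 80.2
tcp_pos: [0.4067, 0.0586, 0.172]
tool_rot: [0.692, 0.722, -0.001, -0.001]
force: [-0.0, -0.5, -2.9]
finger_gap: 0.151
gripper_force: 59.0
[0.40708463 0.05851401 0.17230087] [ 6.92223382e-01  7.21682610e-01 -6.02196084e-04 -7.98283524e-04] [ 0.10180298 -0.37940982 -2.3962857 ]
sc16 0.1849 (array([406.4,  59.7]), array([152.6, 260. ]), 2.2)
s16 0.1849 (array([406.9,  59.4]), array([150.1, 261. ]), 2.4)
```

```bash
python3 -m handwheel '[[10,-1,0,0,0,0,0],[22,-2.4,0,0,0,0,0],[30,-3.2,0,0,0,0,0],[35,-3.8,0,0,0,0,0],[40,-4.4,0,0,0,0,0],[35,-3.8,0,0,0,0,0],[30,-3.2,0,0,0,0,0],[22,-2.4,0,0,0,0,0],[10,-1.1,0,0,0,0,0],[5.8,-0.6,0,0,0,0,0]]' 60
python3 -m handwheel '[[0,0,-10,0,0,0,0],[0,0,-15,0,0,0,0],[0,0,-10,0,0,0,0],[0,0,-6,0,0,0,0],[0,0,0,0,0,0,0],[0,0,0,0,0,0,0],[0,0,0,0,0,0,0],[0,0,0,0,0,0,0],[0,0,0,0,0,0,0],[0,0,0,0,0,0,0]]'
python3 - <<'E'
from h import *
snap('scene','sc17'); snap('side','s17'); s=manip.sense(); print(s['tcp_pos'],s['tool_rot'],s['force'])
z=s['tcp_pos'][2]+.0126
for n in ('sc17','s17'): print(n,round(z,4),wrect(n,blobs(n,(80,100,40),(98,255,255),800)[0],z))
E
```

```text
t: 81.55
tcp_pos: [0.6473, 0.0326, 0.1725]
tool_rot: [0.692, 0.722, -0.0, -0.001]
force: [-0.3, -0.0, -2.2]
finger_gap: 0.147
gripper_force: 58.9
t: 82.8
tcp_pos: [0.6474, 0.0326, 0.1322]
tool_rot: [0.692, 0.722, 0.0, 0.0]
force: [-0.5, 1.2, -2.7]
finger_gap: 0.146
gripper_force: 59.0
[0.64736376 0.03257611 0.13213205] [ 6.92201011e-01  7.21704760e-01 -3.44328139e-06  3.70323576e-06] [ 0.4493608   0.51849668 -2.61965082]
sc17 0.1447 (array([646.2,  33.1]), array([150.9, 259.3]), 2.5)
s17 0.1447 (array([646.9,  33.3]), array([148.6, 261.3]), 2.5)
```

```bash
python3 -m handwheel '[[0,0,-5,0,0,0,0],[0,0,-4,0,0,0,0],[0,0,-2,0,0,0,0],[0,0,-2,0,0,0,0],[0,0,-1,0,0,0,0],[0,0,0,0,0,0,0],[0,0,0,0,0,0,0],[0,0,0,0,0,0,0],[0,0,0,0,0,0,0],[0,0,0,0,0,0,0]]' 60
python3 -m handwheel '[[0,0,-2,0,0,0,0],[0,0,-1,0,0,0,0],[0,0,-1,0,0,0,0],[0,0,-1,0,0,0,0],[0,0,0,0,0,0,0],[0,0,0,0,0,0,0],[0,0,0,0,0,0,0],[0,0,0,0,0,0,0],[0,0,0,0,0,0,0],[0,0,0,0,0,0,0]]'
```

```text
t: 84.15
tcp_pos: [0.6474, 0.0326, 0.1181]
tool_rot: [0.692, 0.722, 0.0, 0.0]
force: [-0.6, 0.9, -2.4]
finger_gap: 0.147
gripper_force: 59.0
t: 85.4
tcp_pos: [0.6474, 0.0326, 0.1137]
tool_rot: [0.692, 0.722, 0.0, 0.0]
force: [-3.0, 0.5, 5.7]
finger_gap: 0.145
gripper_force: 60.0
```

```bash
python3 -m handwheel '[[0,0,0,0,0,0,0.4],[0,0,0,0,0,0,0.4],[0,0,0,0,0,0,0.4],[0,0,0,0,0,0,0.5],[0,0,10,0,0,0,0.5],[0,0,25,0,0,0,0.5],[0,0,40,0,0,0,0.5],[-20,0,40,0,0,0,0.5],[-50,0,30,0,0,0,0.5],[-50,0,0,0,0,0,0.5]]' 60
python3 -m handwheel '[[-40,0,0,0,0,0,0.5],[-30,0,0,0,0,0,0.5],[-20,0,0,0,0,0,0.5],[0,0,0,0,0,0,0.5],[0,0,0,0,0,0,0.5],[0,0,0,0,0,0,0.5],[0,0,0,0,0,0,0.5],[0,0,0,0,0,0,0.5],[0,0,0,0,0,0,0.5],[0,0,0,0,0,0,0.5]]'
python3 - <<'E'
from h import *
snap('scene','sc18'); snap('side','s18')
for n in ('sc18','s18','scene0','side0'):
    k=blobs(n,(80,100,40),(98,255,255),800)[0]; print(n,wrect(n,k,.126)); p=cv2.approxPolyDP(cv2.convexHull(k),8,True).reshape(-1,2); print(p.tolist())
for n,r,z in (('s18',(320,150,450,250),.06),):
    for k in blobs(n,(8,40,60),(19,160,255),100,r): print('brown',np.round(cen(k)),cv2.contourArea(k))
for n,m in (('scene0','sc18'),('side0','s18')):
    d=cv2.absdiff(cv2.imread(f'pics/{n}.png'),cv2.imread(f'pics/{m}.png')).max(2)
    for nm,P in (('bottle',[.695,-.374,.07]),('rack',[.67,.367,.06])): 
        u,v=proj(m,P)[0].astype(int); print(m,nm,d[v-20:v+20,u-20:u+20].mean())
E
```

```text
t: 86.65
tcp_pos: [0.5284, 0.0323, 0.2617]
tool_rot: [0.692, 0.722, 0.002, 0.003]
force: [-0.5, 0.1, 0.1]
finger_gap: 0.501
gripper_force: 0.0
t: 87.9
tcp_pos: [0.4374, 0.0326, 0.2581]
tool_rot: [0.692, 0.722, -0.0, -0.0]
force: [0.8, -0.7, -0.0]
finger_gap: 0.495
gripper_force: 0.0
sc18 (array([646.1,  33.3]), array([151.6, 260.1]), 2.4)
[[289, 229], [401, 288], [365, 351], [249, 284]]
s18 (array([647.4,  32.8]), array([149.7, 261. ]), 2.4)
[[249, 213], [308, 224], [273, 313], [207, 298]]
scene0 (array([645.5,  33.5]), array([150.3, 259.8]), 2.4)
[[289, 229], [401, 287], [365, 351], [249, 283]]
side0 (array([645.7,  33.1]), array([148.9, 261. ]), 2.3)
[[250, 213], [308, 224], [274, 313], [207, 298]]
brown [399. 207.] 6404.5
brown [327. 165.] 368.0
sc18 bottle 0.666875
sc18 rack 0.486875
s18 bottle 12.06625
s18 rack 13.42625
```

```bash
python3 -c "
from station import manip
print(manip.sign_off())"
```

```text
the job is handed in; nothing more can be done
None
```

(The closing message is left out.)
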